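Load a polished plate and close the drying cabinet

ROBOT

A 6-joint arm with a two-finger parallel gripper is mounted at the origin on the work surface. World frame = base frame: x ahead of the robot, y to its left, z up, the work surface at z = 0. Lengths are in m, angles in rad, forces in N, time in s.
With the tool pointing down it reaches from about 0.3 to 1 m from the base axis. Payload 5.1 kg.
Tool frame: the origin (TCP) lies on the centre line of the jaws, within the pads' length; the fingertips stand 19 mm ahead of it and the grasp point (between the pads) is the TCP; x points along the fingers, y is the direction in which the jaws open and shut, and the axes are right-handed (so a half turn about x gives the same grasp; the last joint's range is limited). The gripper opens to 95 mm and grips with 3 to 60 N. Pads are 20 mm wide; open, the fingers measure 119 mm over their backs; the gripper's body (75 mm by 180 mm) begins 59 mm behind the grasp point.
Start: joints at [-1.29, 0.124, 1.65, -0, 1.367, -0.083], TCP at [0.231, -0.607, 0.234] pointing down, gripper open.
Joint ranges: [-2.61, 2.61], [-1.02, 2.33], [0.03, 2.71], [-1.35, 4.49], [0.32, 2.68], [-2.91, 2.91]. Speed limits (rad/s): [2.57, 2.57, 3.14, 3.14, 3.14, 3.14].

INTERFACE

Orientations are given as a rotation vector (axis times angle).
In Python, from station import arm gives the robot as it stands.
- The arm moves only by the shell command python3 -m inch 'ROWS' [OPENING] [FORCE]. ROWS is JSON, a list of rows, each an object of numbers: "x", "y", "z": the shift along the world's x, y, z in cm; "ax", "ay", "az": the turn, a rotation vector about the world's x, y, z in degrees. A call has 1 to 8 rows; each row shifts and turns the pose as measured when the row begins; what a row does not reach is not made up. A row lasts 1/8 s, in which the tool goes at most 62.5 mm and 10.7 degrees, less where a joint would pass 70% of its speed; a pose out of reach is approached as far as the arm can. A call is refused whole if a number of a shift passes 6.25 or a number of a turn 10.7, either way. A call with a gripper value outside its range is refused whole. OPENING is the opening, from 0 (shut) to 1 (fully open), set as the call begins (- or left out, the last holds). The fingers move at their own pace and stop on an object; FORCE is the grip in N (left out, the last holds). Time passes only in rows, so rows that do not move let the fingers close. It gives the time, the measured TCP pose, the force and the opening at its end, in the units of the state.
- arm.state(): the state, without advancing time (a new reading comes with each control period).
- arm.snapshot(name): name is "side" or "top"; returns a dict with "img" (400x640x3 uint8, blue, green, red), "z_map" (400x640 float32, m along the optical axis (not along the pixel's ray), 0 where there is no reading), "fx", "fy", "cx", "cy" (pixels), "k1" (the pictures are not rectified: a ray, as slopes to the right and down, at radius r is drawn at 1 + k1 r^2 times it, then the intrinsics apply), "extrinsics" (4x4, takes a point from camera to world coordinates). Camera axes: x right, y up, looking along -z (the intrinsics and any distortion apply to the point x, -y, -z); pixel columns grow to the right and rows downward; lengths in m; the calibration is good to about 2 mm. A picture is of the moment at which its call begins.
- arm.close_job(): hands the job in, once; it reports no verdict.
Trained networks look in a picture, given as the dict that the camera call returned (one of the last four; its "shot" number tells which), for a name from the list of things; names that differ only in an ending like _2 or _b are one class to them, and where a whole thing is asked for, a point or a joint stands for the part that bears it (a point fixed in the world has none). Each returns a list of dicts, best first, with "score" (0 to 1); they miss things now and then, are a little off and sometimes report something else, mostly with a low value. They report only what shows in the picture. A call takes as long as a camera call. They do not tell look-alikes from the thing itself.
- arm.spot_in(name, picture): "extent" ([left, top, width, height] in pixels, round what is visible of it).
- arm.cut_out(name, picture): "pixels" (400x640 bool, what is visible of it) and "extent" ([left, top, width, height] in pixels, round what is visible of it).
- arm.pinpoint(name, picture): "point" ([column, row] in pixels: a listed point, or the origin of a listed thing).
The state is a dict: "time_s": time; "joints": joint angles; "qd": joint speeds; "joint_torque": joint torques, N m; "ee_pos": TCP position; "tool_rot": TCP orientation; "ft_force": force on the tool from outside, world axes, zero at the start; "moment": the same for the moment, N m; "grip_width": finger opening in m.
Only numpy, scipy, OpenCV 4.12 (cv2) and the standard library are available. Lean on these libraries where they do the work, as an engineer would, in place of code of your own. Each camera call takes 0.05 s, during which the arm holds its last target.

TASK

Take the polished brass plate from its wooden rest and slide it, flat, into the lowest empty slot of the rack in the drying cabinet, right above the two plates already loaded, until it is fully home against the back stop. Then push the heavy blue cover down until it is fully shut, keeping it under control so that it does not slam, and press the green start button fully in. Leave the dark unpolished plate on its rest and do not disturb the loaded plates, the compound bar or the spare buff.

Things in the scene. Friction and masses are not known exactly. Their poses are not given: they have to be found in the camera images.
- brass_plate_center (a point): Centre of the polished brass plate to load: 60 mm (its x) by 120 mm (its y) by 4 mm thick (its z), 0.2 to 0.3 kg, ends and faces alike. It starts level on one of the two wooden rests (which one varies), its centre 38 mm above the bench, long axis roughly along world y, its long edges overhanging the rest by 12 mm.
- raw_plate_center (a point): Centre of the dark unpolished plate, same size, on the other rest; leave it.
- rest_a: Wooden rest under the brass plate, fixed; origin under its middle, y along its length. Body 36 mm wide (x), 100 mm long (y), 36 mm tall with felt; feet 75 mm wide, 12 mm tall, within 35 mm of the middle along y.
- rest_b: The other rest, same shape, fixed, under the dark plate.
- dryer: The grey drying cabinet, fixed; origin on the bench under the middle of the rack. Its front looks to its -y, z up. Deck at z 100 mm, from y -160 to +140, x -125 to +140 mm. Control housing on the robot's side: x -205 to -127, y -120 to +80, top at z 200 mm. The open cover stands above the rear (+y) edge.
- slot3 (a point): Centre of a plate that is fully home in the third slot from the bottom, the lowest empty one. Axes as the cabinet: x across, y into the rack (plate slides along +y, its long axis along y), z up. The back stop is 60 mm beyond in y; the rack's mouth is 16 mm before it (flared lips to 24 mm), so a home plate stands out 36 mm past the lips. Rack top 32 mm above this point, deck 72 mm below.
- slot4 (a point): The same point of the fourth, top slot, 20 mm above slot3; stays empty. The rack: two upright cheeks 68 mm apart inside; each slot is a pair of ledges 9 mm wide and 3 mm thick on the cheeks, 20 mm apart in height, so 17 mm is free between ledges for the 4 mm plate, which rests with its underside 2 mm below its slot's point.
- loaded1_center (a point): Centre of the brass plate already in the lowest slot, 40 mm below slot3, about home; same size, loose; leave it.
- loaded2_center (a point): Centre of the brass plate already in the second slot, 20 mm below slot3, about home; same size, loose; leave it.
- cover (a joint): Opening angle of the blue cover (rad): 0 fully shut, 1.25 to 1.45 at the start, stop at 1.5. 2.6 kg, on stiff spring-assisted hinges: it stays where it is left and must be pushed all the way, 15 to 20 N on the pad at first, ever less, a few N near shut, where it coasts on if pushed fast; 0.8 rad/s at the end is a slam.
- cover_hinge (a point): Middle of the cover's hinge line: level, along the cabinet's x, at its rear (+y), at deck height. Its axes turn with the cover and equal the cabinet's when shut. In them the cover reaches 270 mm along -y, 125 mm to each side in x, and the outside of its flat top panel is at z 120 mm. As it opens its -y swings up, so the panel's outside then looks to the cabinet's rear.
- cover_pad (a point): Centre of the black push pad (70 by 50 mm, flush) on the outside of the cover's top panel: 205 mm along -y and 120 mm along z from cover_hinge in the cover's own axes. Its z points out of the panel. A yellow bar handle stands 36 mm off the cover's front panel.
- start (a joint): Travel of the green start button (m): 0 out, 0.006 fully in; it springs back. About 5 N presses it fully in.
- start_top (a point): Centre of the top of the green start button, 28 mm across, pressed straight down. It stands 18 mm above the flat top of the control housing, 2 mm below the top of the shut cover; the cover's side is 41 mm from the button's axis.
- bar_center (a point): Centre of the bar of green polishing compound, 50 by 170 by 50 mm, loose on the bench.
- buff_center (a point): Centre of the spare stitched buff, 150 mm across, 20 mm thick, lying loose on the bench.
Not all that is in view belongs to the job. What is shaped like the part that bears brass_plate_center but pink or red is not meant.

How it is judged:
On the way, in this order (a step that is already met when the one before it is completed fails the run):
1. the brass plate lies home in the third slot, released, with the cover still open (y of brass_plate_center in the frame of slot3 above -0.008 m and z of brass_plate_center in the frame of slot3 between -0.004 and 0.004 m and horizontal distance between brass_plate_center and slot3 below 0.01 m and contact force between the fingers and brass_plate below 0.05 N and value of joint cover above 1 rad), for 0.2 s.
2. the cover is fully shut with the plate home (value of joint cover below 0.02 rad and distance between brass_plate_center and slot3 below 0.011 m), for 0.2 s.
3. the start button is pressed fully in with the cover shut (value of joint start above 0.0048 m and value of joint cover below 0.02 rad), for 0.05 s.
At the end, for the whole second after the job is handed in: The brass plate rests flat in the third slot within 8 mm of the back stop (10 mm sideways and lengthwise overall, 4 mm in height), the cover is shut to within 0.02 rad (5 mm at its front edge), the start button has been pressed at least 4.8 of its 6 mm after the cover was shut and has sprung back (value of joint cover below 0.02 rad and y of brass_plate_center in the frame of slot3 above -0.008 m and horizontal distance between brass_plate_center and slot3 below 0.01 m and z of brass_plate_center in the frame of slot3 between -0.004 and 0.004 m and angle between brass_plate_center's own z axis and vertical below 0.08 rad and linear speed of brass_plate below 0.02 m/s and value of joint start below 0.002 m); the robot touches nothing.
It fails at once if the cover slams: it turns faster than 0.8 rad/s within its last 0.15 rad (value of joint cover below 0.15 rad and velocity of joint cover below -0.8 rad/s).
It fails at once if a loaded plate is shifted more than 12 mm (distance of any of loaded1_center, loaded2_center from where it was at the start of the episode above 0.012 m).
It fails at once if the dark plate, the compound bar or the spare buff is moved more than 20 mm (distance of any of raw_plate_center, bar_center, buff_center from where it was at the start of the episode above 0.02 m).
It also fails if it takes over 67 s, if anything falls off the work surface, if the arm or the gripper's body presses on something with over 40 N, if the wrist force passes 120 N, or if a joint passes its speed limit or range.

## Working session

There is one attempt and no reset: what is moved stays moved. The work goes in short steps, Python scripts to look and compute and a shell command to move; the robot and the scene stay as the last step left them, time stands still between calls to the robot, and variables do not carry over. Pictures are saved under pics/ and viewed, and the job is handed in when it is done.

```bash
ls; mkdir -p pics; cat > h.py <<'E'
import numpy as np, cv2
from station import arm
def ray(s,u,v):
    K=np.array([[s['fx'],0,s['cx']],[0,s['fy'],s['cy']],[0,0,1.]])
    # invert k1
    x=(u-s['cx'])/s['fx'];y=(v-s['cy'])/s['fy'];a,b=x,y
    for _ in range(30):
        f=1+s['k1']*(a*a+b*b);a,b=x/f,y/f
    return a,b
def at_depth(s,u,v,d):
    a,b=ray(s,u,v)
    return (np.array(s['extrinsics'])@np.array([a*d,-b*d,-d,1]))[:3]
def at_z(s,u,v,z):
    a,b=ray(s,u,v);E=np.array(s['extrinsics']);o=E[:3,3];r=E[:3,:3]@np.array([a,-b,-1]);return o+r*(z-o[2])/r[2]
def pt(s,u,v,w=1):
    z=s['z_map'][int(v)-w:int(v)+w+1,int(u)-w:int(u)+w+1];z=z[z>0]
    return at_depth(s,u,v,np.median(z)) if z.size else None
def tri(s1,p1,s2,p2):
    A=[];B=[]
    for s,p in((s1,p1),(s2,p2)):
        a,b=ray(s,*p);E=np.array(s['extrinsics']);r=E[:3,:3]@np.array([a,-b,-1]);r/=np.linalg.norm(r)
        P=np.eye(3)-np.outer(r,r);A.append(P);B.append(P@E[:3,3])
    X=np.linalg.lstsq(np.vstack(A),np.hstack(B),rcond=None)[0]
    return X,[float(np.linalg.norm(P@X-b)) for P,b in zip(A,B)]
def cloud(s,mask):
    vs,us=np.nonzero(mask&(s['z_map']>0))
    K=np.array([[s['fx'],0,s['cx']],[0,s['fy'],s['cy']],[0,0,1.]])
    x=(us-s['cx'])/s['fx'];y=(vs-s['cy'])/s['fy'];a,b=x.copy(),y.copy()
    for _ in range(30):
        f=1+s['k1']*(a*a+b*b);a,b=x/f,y/f
    d=s['z_map'][vs,us];E=np.array(s['extrinsics'])
    return (E@np.stack([a*d,-b*d,-d,np.ones_like(d)]))[:3].T
E
python3 - <<'E'
from h import *
import pickle
S={}
for n in('side','top'):
    s=arm.snapshot(n);S[n]=s;cv2.imwrite(f'pics/{n}0.png',s['img']);print(n,np.round(s['extrinsics'],3).tolist(),s['fx'],s['k1'])
    for k in ['brass_plate_center','raw_plate_center','rest_a','dryer','slot3','slot4','loaded1_center','loaded2_center','cover_hinge','cover_pad','start_top','bar_center','buff_center']:
        for r in arm.pinpoint(k,s)[:3]:
            p=r['point'];q=pt(s,*p);print(k,round(r['score'],2),np.round(p,1),None if q is None else np.round(q,3))
pickle.dump(S,open('s0.pkl','wb'))
print(arm.state())
E
```

```text
pics
side [[0.973, 0.1, -0.209, 0.135], [-0.23, 0.512, -0.827, -1.437], [0.025, 0.853, 0.521, 1.04], [0.0, 0.0, 0.0, 1.0]] 470.3396513057787 0.01889710421754081
brass_plate_center 0.88 [409.6 312.1] [ 0.687 -0.478  0.003]
brass_plate_center 0.82 [367.2 273.6] [ 0.6  -0.32  0.04]
brass_plate_center 0.77 [408.4 275.5] [ 0.752 -0.315  0.002]
raw_plate_center 0.95 [309.8 271. ] [ 0.419 -0.267  0.038]
rest_a 0.69 [310.2 284.3] [ 0.406 -0.331  0.038]
rest_a 0.52 [367.5 282.6] [ 0.587 -0.361  0.039]
dryer 0.61 [336.6 220.2] [ 0.559 -0.082  0.1  ]
slot3 0.96 [340.3 178.8] [0.655 0.206 0.106]
slot3 0.9 [338.9 180.6] [0.646 0.195 0.104]
slot3 0.38 [335.9 221.2] [ 0.556 -0.085  0.099]
slot4 0.96 [340.3 178.8] [0.655 0.206 0.106]
slot4 0.9 [338.9 180.6] [0.646 0.195 0.104]
slot4 0.38 [335.9 221.2] [ 0.556 -0.085  0.099]
loaded1_center 0.44 [340.  188.1] [0.608 0.053 0.153]
loaded2_center 0.53 [340.5 192.7] [0.6   0.021 0.152]
cover_hinge 0.61 [330.4 183.1] [0.568 0.05  0.18 ]
cover_pad 0.94 [329.1 127.7] [0.581 0.148 0.362]
cover_pad 0.56 [311.1 278.8] [ 0.415 -0.306  0.039]
start_top 0.53 [295.
[... 1258 characters left out ...]

buff_center 0.62 [205.3 248.1] [0.327 0.363 0.022]
{'time_s': 1.4, 'joints': array([-1.28962433e+00,  1.23774985e-01,  1.65028084e+00,  1.06078704e-06,
        1.36750443e+00, -8.26143525e-02]), 'qd': array([-0.00024888, -0.0013057 , -0.0011072 ,  0.00056495, -0.00062988,
       -0.00045893]), 'joint_torque': array([ 7.27770694e-04, -4.17576635e+01, -3.60218239e+01,  7.76196574e-02,
        4.29967290e-02, -3.79407524e-06]), 'ee_pos': array([ 0.23124301, -0.6074705 ,  0.23368375]), 'tool_rot': array([ 2.02300682,  0.37204962, -2.02299809]), 'ft_force': array([ 0.20368443,  0.53710176, -0.394349  ]), 'moment': array([ 0.00366023, -0.01872177,  0.01770005]), 'grip_width': 0.09491484220717127}
```

View pics/side0.png

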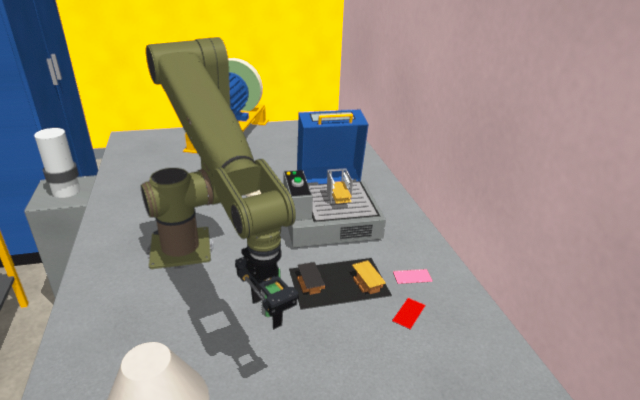

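View pics/top0.png

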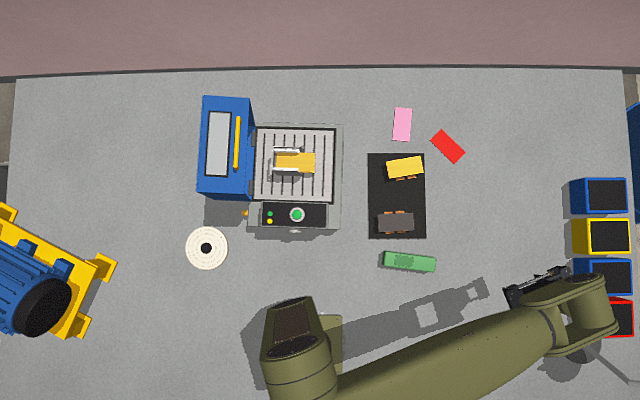

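```bash
python3 - <<'E'
import pickle,cv2,numpy as np
S=pickle.load(open('s0.pkl','rb'))
a=S['side']['img'][90:335,230:460];b=S['top']['img'][90:280,200:460]
cv2.imwrite('pics/sc.png',cv2.resize(a,None,fx=2.4,fy=2.4,interpolation=cv2.INTER_CUBIC))
cv2.imwrite('pics/tc.png',cv2.resize(b,None,fx=3,fy=3,interpolation=cv2.INTER_CUBIC))
E
```

```text
(no output)
```

View pics/sc.png

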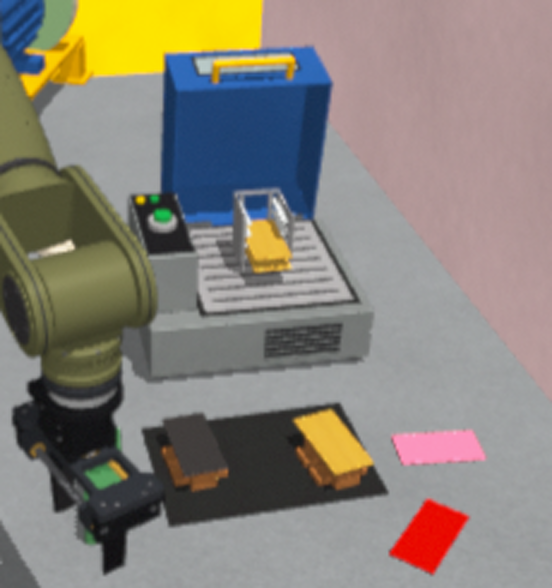

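View pics/tc.png

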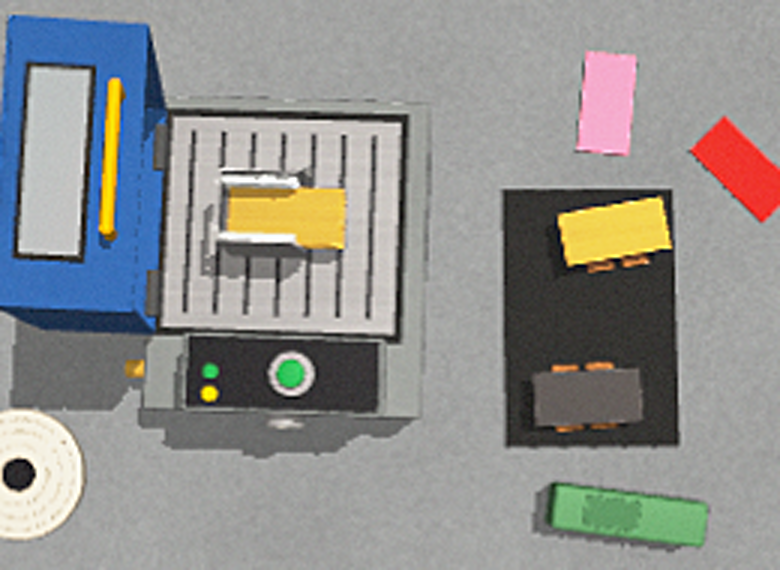

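```bash
python3 - <<'E'
from h import *
import pickle
from scipy.spatial.transform import Rotation as R
S=pickle.load(open('s0.pkl','rb'))
st=arm.state();print(np.round(R.from_rotvec(st['tool_rot']).as_matrix(),3).tolist())
def rect(P):
    (c,sz,a)=cv2.minAreaRect((P[:,:2]*1000).astype(np.float32));b=cv2.boxPoints((c,sz,a))
    e=b[1]-b[0] if np.linalg.norm(b[1]-b[0])>np.linalg.norm(b[2]-b[1]) else b[2]-b[1]
    e=e*np.sign(e[1]);return np.round(c,1),np.round(sz,1),round(float(np.degrees(np.arctan2(e[0],e[1]))),1)
# colour-based masks near
for n in S:
    s=S[n];A=np.ones(s['z_map'].shape,bool);P=cloud(s,A)
    vs,us=np.nonzero(A&(s['z_map']>0));hsv=cv2.cvtColor(s['img'],cv2.COLOR_BGR2HSV)[vs,us]
    yel=(hsv[:,0]>15)&(hsv[:,0]<32)&(hsv[:,1]>110)
    def box(x0,x1,y0,y1,z0,z1):return (P[:,0]>x0)&(P[:,0]<x1)&(P[:,1]>y0)&(P[:,1]<y1)&(P[:,2]>z0)&(P[:,2]<z1)
    m=yel&box(.5,.7,-.42,-.22,.033,.06);print(n,'brass',m.sum(),P[m].mean(0).round(4),np.median(P[m][:,2]).round(4),rect(P[m]))
    m=yel&box(.5,.7,-.1,.15,.14,.165);print(n,'loaded',m.sum(),np.median(P[m][:,2]).round(4),rect(P[m]))
    m=box(.45,.8,-.1,.17,.19,.215)&(P[:,0]>.53);print(n,'cheeks',m.sum(),rect(P[m]),np.median(P[m][:,2]))
    q=P[m];
    for side in (q[:,0]<.607,q[:,0]>.607):
        if side.sum()>5:print('  cheek',q[side].min(0).round(4),q[side].max(0).round(4),rect(q[side]))
    m=box(.40,.9,-.2,.25,.09,.11);print(n,'deck',m.sum(),rect(P[m]),np.median(P[m][:,2]).round(4))
    m=box(.3,.53,-.2,.25,.195,.207);print(n,'housing',m.sum(),rect(P[m]),np.median(P[m][:,2]).round(4))
    g=(hsv[:,0]>50)&(hsv[:,0]<85)&(hsv[:,1]>120)&box(.35,.53,-.1,.2,.2,.24);print(n,'button',g.sum(),P[g].mean(0).round(4),rect(P[g]))
    m=box(.3,.5,-.42,-.2,.033,.06);print(n,'raw',m.sum(),rect(P[m]))
E
```

```text
[[0.0, 0.356, -0.935], [-0.0, -0.935, -0.356], [-1.0, 0.0, 0.0]]
side brass 456 [ 0.6038 -0.3232  0.0403] 0.0402 (array([ 603.4, -322.4]), array([ 63.2, 125.5]), -10.0)
side loaded 229 0.154 (array([602.8,  41. ]), array([126.6,  61.2]), 0.4)
side cheeks 120 (array([630.7, 105.7]), array([215.9, 111.6]), 31.7) 0.19901065743071333
  cheek [0.5615 0.0215 0.1902] [0.6067 0.1177 0.2079] (array([584.7,  68.7]), array([98.2, 37.5]), 5.3)
  cheek [0.6114 0.0164 0.1901] [0.7335 0.1691 0.2137] (array([657.6, 111.1]), array([178.3,  71.6]), 31.7)
side deck 2665 (array([575.3,  70. ]), array([363.8, 339.1]), 1.8) 0.1016
side housing 504 (array([440.2,  90.7]), array([312.4,  79.5]), 3.3) 0.2011
side button 48 [0.4393 0.0598 0.214 ] (array([444.1,  73.7]), array([113.3,  30.4]), 6.0)
side raw 479 (array([ 372.3, -287.7]), array([150.5, 131.6]), 87.1)
top brass 621 [ 0.6009 -0.319   0.0405] 0.0405 (array([ 601.3, -319. ]), array([ 61.3, 122.9]), -9.7)
top loaded 630 0.154 (array([600. ,  42.9]), array([122. ,  57.5]), 1.9)
top cheeks 208 (array([649.5,  81.4]), array([209.8, 109.9]), 69.2) 0.20170522241706257
  cheek [0.5597 0.0223 0.1902] [0.6058 0.1095 0.2085] (array([582.9,  65.6]), array([89.8, 39.6]), 4.3)
  cheek [0.6079 0.0192 0.1902] [0.7299 0.1696 0.2106] (array([655.1, 112. ]), array([175. ,  72.9]), 31.8)
top deck 6975 (array([569.1,  51.7]), array([314.5, 346.1]), -87.8) 0.1016
top housing 1575 (array([438.2,  96.2]), array([311.7,  80.7]), 3.6) 0.2011
top button 86 [0.4352 0.0529 0.2173] (array([433.7,  70.1]), array([23.3, 99.3]), -1.1)
top raw 778 (array([ 372., -312.]), array([143.8, 176.4]), -0.1)
```

```bash
python3 - <<'E'
from h import *
import pickle
S=pickle.load(open('s0.pkl','rb'))
# reference: rotate by 2 deg about (0.6,0.042)
t=np.radians(2.0);ex=np.array([np.cos(t),-np.sin(t)]);ey=np.array([np.sin(t),np.cos(t)])
for n in S:
    s=S[n];P=cloud(s,np.ones(s['z_map'].shape,bool))
    q=P[:,:2]-[.6,.042];X=q@ex;Y=q@ey;Z=P[:,2]
    m=(abs(X)<.06)&(Y>-.06)&(Y<.1)&(Z>.197)&(Z<.212)
    for sg in(-1,1):
        k=m&(np.sign(X)==sg);print(n,'cheek',sg,k.sum(),'x',np.percentile(X[k],[2,50,98]).round(4),'y',np.percentile(Y[k],[0,5,95,100]).round(4),'z',np.median(Z[k]).round(4), 'slope deg',np.degrees(np.polyfit(Y[k],X[k],1)[0]).round(2))
    # dryer extents at deck height & housing
    m=(Z>.094)&(Z<.108)&(X>-.1)&(X<.3)&(Y>-.2)&(Y<.2)
    for y0 in(-.12,-.09,-.06,-.03):
        k=m&(abs(Y-y0)<.008);print(n,'deck xmax at',y0,X[k].max().round(4),end=' ')
    for x0 in(-.08,-.04,0,.04,.08,.11):
        k=m&(abs(X-x0)<.008);print('ymin at',x0,Y[k].min().round(4),end=' ')
    print()
    m=(Z>.195)&(Z<.206)&(X<-.1)&(X>-.26)&(Y>-.15)&(Y<.12)
    for x0 in(-.19,-.165,-.14):
        k=m&(abs(X-x0)<.008);print(n,'hous ymin at',x0,Y[k].min().round(4),end=' ')
    for y0 in(-.1,-.06,0,.04,.07):
        k=m&(abs(Y-y0)<.008);print('x rng at',y0,X[k].min().round(4),X[k].max().round(4),end=' ')
    print()
    im=s['img']; hsv=cv2.cvtColor(im,cv2.COLOR_BGR2HSV)
    vs,us=np.nonzero(s['z_map']>0);h=hsv[vs,us]
    g=(h[:,0]>50)&(h[:,0]<85)&(h[:,1]>120)&(abs(X+.163)<.04)&(abs(Y-.005)<.03)&(Z>.208)
    print(n,'button',g.sum(),np.median(X[g]).round(4),np.median(Y[g]).round(4),P[g].mean(0).round(4))
    # cover angle: blue points on inner/top panel
    b=(h[:,0]>95)&(h[:,0]<125)&(h[:,1]>100)&(abs(X)<.15)&(Y>.05)&(Z>.12)
    print('blue',b.sum(),P[b].min(0).round(3),P[b].max(0).round(3),'Ytop',np.round([Y[b&(Z>.33)].min(),Y[b&(Z>.33)].max()],3))
    pk=arm.pinpoint
E
python3 - <<'E'
import pickle,cv2
S=pickle.load(open('s0.pkl','rb'))
b=S['top']['img'][115:235,190:350]
cv2.imwrite('pics/tc2.png',cv2.resize(b,None,fx=5,fy=5,interpolation=cv2.INTER_CUBIC))
E
```

```text
side cheek -1 31 x [-0.0375 -0.0306 -0.005 ] y [-0.0218 -0.0168  0.0727  0.0753] z 0.2022 slope deg 11.08
side cheek 1 33 x [0.0036 0.037  0.0423] y [-0.0201 -0.0172  0.0668  0.0683] z 0.2023 slope deg -11.53
side deck xmax at -0.12 0.142 side deck xmax at -0.09 0.1389 side deck xmax at -0.06 0.1413 side deck xmax at -0.03 0.1407 ymin at -0.08 -0.1521 ymin at -0.04 -0.1463 ymin at 0 -0.1529 ymin at 0.04 -0.1545 ymin at 0.08 -0.1484 ymin at 0.11 -0.1477 
side hous ymin at -0.19 -0.1079 side hous ymin at -0.165 -0.111 side hous ymin at -0.14 -0.113 x rng at -0.1 -0.1992 -0.1249 x rng at -0.06 -0.2023 -0.1242 x rng at 0 -0.2021 -0.1237 x rng at 0.04 -0.2001 -0.1244 x rng at 0.07 -0.2003 -0.1273 
side button 18 -0.1617 -0.017 [0.4365 0.0317 0.2211]
blue 3447 [0.474 0.138 0.12 ] [0.738 0.31  0.388] Ytop [0.096 0.232]
top cheek -1 62 x [-0.0387 -0.0345 -0.0033] y [-0.0211 -0.0148  0.0663  0.0674] z 0.2036 slope deg 13.47
top cheek 1 70 x [0.0015 0.035  0.039 ] y [-0.0214 -0.0153  0.0653  0.0659] z 0.2035 slope deg -13.14
top deck xmax at -0.12 0.1399 top deck xmax at -0.09 0.1378 top deck xmax at -0.06 0.1374 top deck xmax at -0.03 0.1403 ymin at -0.08 -0.1471 ymin at -0.04 -0.1459 ymin at 0 -0.1482 ymin at 0.04 -0.1471 ymin at 0.08 -0.1461 ymin at 0.11 -0.1488 
top hous ymin at -0.19 -0.1058 top hous ymin at -0.165 -0.1076 top hous ymin at -0.14 -0.1072 x rng at -0.1 -0.2029 -0.1288 x rng at -0.06 -0.2042 -0.1271 x rng at 0 -0.2031 -0.129 x rng at 0.04 -0.2041 -0.1269 x rng at 0.07 -0.2024 -0.128 
top button 58 -0.1652 -0.0155 [0.4342 0.0324 0.2216]
blue 3176 [0.48  0.142 0.12 ] [0.734 0.297 0.387] Ytop [0.104 0.225]
```

View pics/tc2.png

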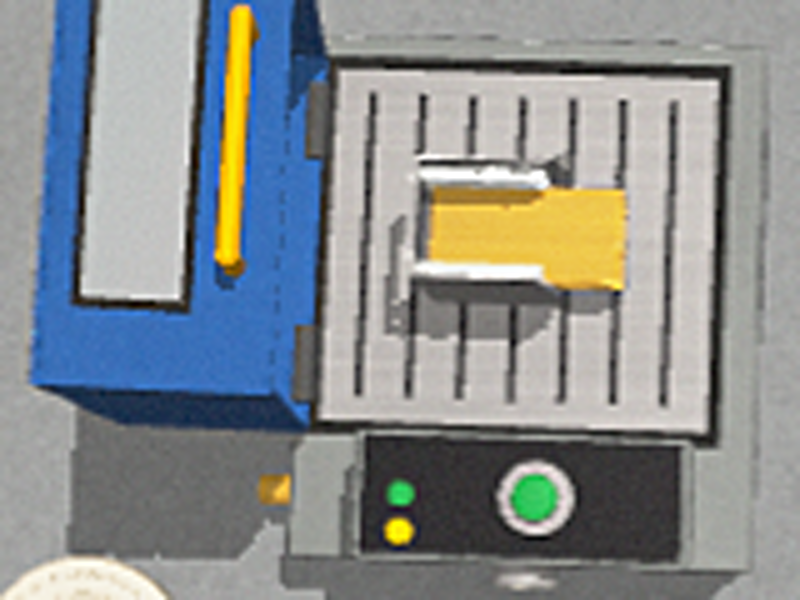

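```bash
python3 -m inch '[{"x":4.7,"y":3.1,"az":9.9},{"x":4.7,"y":3.1,"az":9.9},{"x":4.7,"y":3.1,"az":9.9},{"x":4.7,"y":3.1,"az":9.9},{"x":4.7,"y":3.1,"az":9.9},{"x":4.7,"y":3.1,"az":9.9},{"x":4.7,"y":3.1,"az":9.9},{"x":4.7,"y":3.1,"az":9.9}]' 1
cat > p.py <<'E'
from h import *
from scipy.spatial.transform import Rotation as R
s=arm.state();M=R.from_rotvec(s['tool_rot']).as_matrix()
print(s['time_s'],s['ee_pos'].round(4),'x',M[:,0].round(3),'yaw y',np.degrees(np.arctan2(M[1,1],M[0,1])).round(2),'j',s['joints'].round(2),'F',s['ft_force'].round(1),'w',round(s['grip_width'],4))
E
python3 p.py
```

```text
1.4 [ 0.2312 -0.6075  0.2337] x [ 0. -0. -1.] yaw y -69.16 j [-1.29  0.12  1.65  0.    1.37 -0.08] F [ 0.2  0.5 -0.4] w 0.0949invalid input
```

```bash
python3 -m inch --help; python3 -m inch '[{"x":4.7,"y":3.1,"z":0,"ax":0,"ay":0,"az":9.9},{"x":4.7,"y":3.1,"z":0,"ax":0,"ay":0,"az":9.9}]' 1.0; python3 p.py
```

```text
time_s: 1.65
ee_pos: [0.3242, -0.5463, 0.2336]
tool_rot: [1.807, 0.672, -1.807]
ft_force: [0.9, 0.4, 0.5]
grip_width: 0.0952
1.65 [ 0.3242 -0.5463  0.2336] x [ 0.    -0.001 -1.   ] yaw y -49.15 j [-1.12  0.09  1.69 -0.    1.36 -0.26] F [0.9 0.4 0.5] w 0.0952invalid input: not JSON, or not a number
```

```bash
python3 -m inch '[{"x":4.7,"y":3.1,"z":0,"ax":0,"ay":0,"az":9.9},{"x":4.7,"y":3.1,"z":0,"ax":0,"ay":0,"az":9.9},{"x":4.7,"y":3.1,"z":0,"ax":0,"ay":0,"az":9.9},{"x":4.7,"y":3.1,"z":0,"ax":0,"ay":0,"az":9.9},{"x":4.7,"y":3.1,"z":-2,"ax":0,"ay":0,"az":9.9},{"x":4.7,"y":3.1,"z":-4,"ax":0,"ay":0,"az":9.7},{"x":0,"y":0,"z":-2,"ax":0,"ay":0,"az":0}]' 1.0; python3 p.py
```

```text
time_s: 2.52
ee_pos: [0.6133, -0.3553, 0.1598]
tool_rot: [1.05, 1.293, -1.046]
ft_force: [-0.7, -0.6, -0.1]
grip_width: 0.0952
2.525 [ 0.6133 -0.3553  0.1598] x [ 0.009 -0.005 -1.   ] yaw y 12.28 j [-0.6   0.29  1.58  0.    1.26 -0.82] F [-0.7 -0.6 -0.1] w 0.0952
```

Candidates in the top view: the yellow plate at (406,167), on a wooden rest with its top at z≈40 mm; the pink one at (402,125) and the red one at (446,146), both flat on the bench. The yellow one is the right one. The enlarged crop shows its orange rest feet underneath. The dark plate at (396,224) is the raw one.

```bash
python3 -m inch '[{"x":-0.4,"y":-0.6,"z":-3,"ax":0,"ay":0,"az":-2.4},{"x":0,"y":0,"z":-3,"ax":0,"ay":0,"az":0},{"x":0,"y":0,"z":0,"ax":0,"ay":0,"az":0}]' 1.0; python3 p.py
python3 - <<'E'
from h import *
for n in('side','top'):
    s=arm.snapshot(n);cv2.imwrite(f'pics/{n}1.png',cv2.resize(s['img'][130:330,300:460],None,fx=4 if n=='side' else 4,fy=3 if 0 else 3))
    
E
```

```text
time_s: 2.9
ee_pos: [0.6071, -0.3619, 0.0961]
tool_rot: [1.084, 1.277, -1.083]
ft_force: [0.3, 0.4, 1.0]
grip_width: 0.0951
2.9 [ 0.6071 -0.3619  0.0961] x [ 0.005 -0.004 -1.   ] yaw y 9.63 j [-0.61  0.35  1.62 -0.    1.16 -0.78] F [0.3 0.4 1. ] w 0.0951
```

View pics/side1.png

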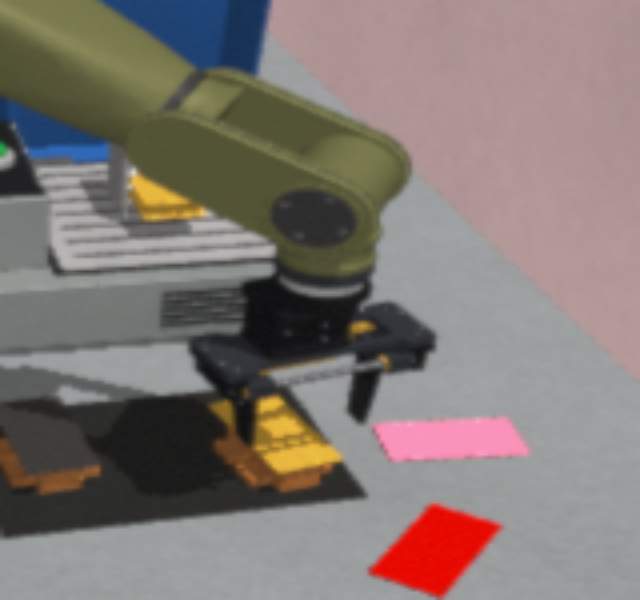

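```bash
python3 -m inch '[{"x":0.2,"y":0.1,"z":-2.4,"ax":0.2,"ay":0.3,"az":0.2},{"x":0,"y":0,"z":-2.4,"ax":0,"ay":0,"az":0},{"x":0,"y":0,"z":0,"ax":0,"ay":0,"az":0}]' 1.0; python3 p.py
```

```text
time_s: 3.38
ee_pos: [0.6129, -0.3643, 0.0541]
tool_rot: [1.081, 1.271, -1.08]
ft_force: [-0.2, 0.0, -0.0]
grip_width: 0.095
3.375 [ 0.6129 -0.3643  0.0541] x [ 0.011 -0.008 -1.   ] yaw y 9.78 j [-0.61  0.4   1.63 -0.    1.09 -0.78] F [-0.2  0.  -0. ] w 0.095
```

```bash
python3 -m inch '[{"x":-0.4,"y":0.3,"z":-0.6,"ax":0.5,"ay":0.7,"az":0},{"x":0,"y":0,"z":0,"ax":0,"ay":0,"az":0}]' 1.0; python3 p.py
```

```text
time_s: 3.62
ee_pos: [0.6094, -0.3617, 0.0492]
tool_rot: [1.082, 1.285, -1.083]
ft_force: [-0.6, -1.4, 0.0]
grip_width: 0.095
3.625 [ 0.6094 -0.3617  0.0492] x [-0.  0. -1.] yaw y 9.78 j [-0.61  0.41  1.63 -0.    1.1  -0.78] F [-0.6 -1.4  0. ] w 0.095
```

```bash
python3 -m inch '[{"x":0,"y":0,"z":0,"ax":0,"ay":0,"az":0},{"x":0,"y":0,"z":0,"ax":0,"ay":0,"az":0},{"x":0,"y":0,"z":0,"ax":0,"ay":0,"az":0},{"x":0,"y":0,"z":0,"ax":0,"ay":0,"az":0},{"x":0,"y":0,"z":0,"ax":0,"ay":0,"az":0},{"x":0,"y":0,"z":0,"ax":0,"ay":0,"az":0}]' 0 45; python3 p.py
```

```text
time_s: 4.38
ee_pos: [0.6106, -0.3624, 0.0515]
tool_rot: [1.082, 1.282, -1.082]
ft_force: [-1.1, 0.1, 1.2]
grip_width: 0.059
4.375 [ 0.6106 -0.3624  0.0515] x [ 0.003 -0.002 -1.   ] yaw y 9.78 j [-0.61  0.41  1.63 -0.    1.1  -0.78] F [-1.1  0.1  1.2] w 0.059
```

```bash
python3 -m inch '[{"x":0,"y":0,"z":2,"ax":0,"ay":0,"az":0},{"x":0,"y":0,"z":4,"ax":0,"ay":0,"az":0},{"x":0,"y":0,"z":4,"ax":0,"ay":0,"az":0},{"x":0,"y":0,"z":4,"ax":0,"ay":0,"az":-3},{"x":0,"y":0,"z":2,"ax":0,"ay":0,"az":-3},{"x":0,"y":0,"z":0,"ax":0,"ay":0,"az":-3}]' - -; python3 p.py
python3 - <<'E'
from h import *
import pickle
S={}
for n in('side','top'):
    s=arm.snapshot(n);S[n]=s;cv2.imwrite(f'pics/{n}2.png',cv2.resize(s['img'][80:280,260:460],None,fx=3,fy=3))
pickle.dump(S,open('s2.pkl','wb'))
E
```

```text
time_s: 5.12
ee_pos: [0.6089, -0.3614, 0.2214]
tool_rot: [1.203, 1.209, -1.201]
ft_force: [0.2, 0.1, -2.2]
grip_width: 0.059
5.125 [ 0.6089 -0.3614  0.2214] x [ 0.003 -0.002 -1.   ] yaw y 0.51 j [-0.61  0.25  1.52  0.    1.36 -0.62] F [ 0.2  0.1 -2.2] w 0.059
```

View pics/side2.png

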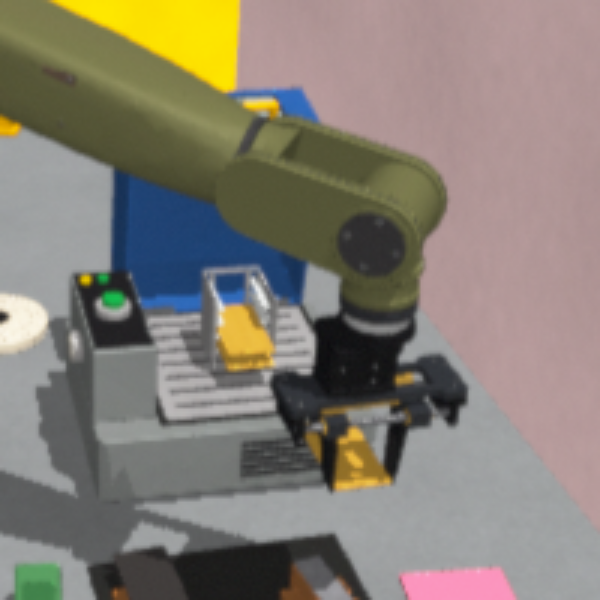

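View pics/top2.png

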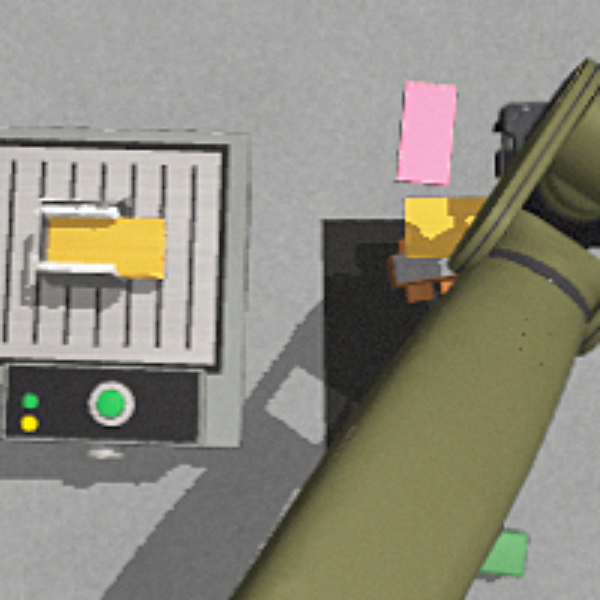

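Plate is gripped near its front end (side crop, around (355,465)) and lifted. Next I'll measure its tilt and where it sits relative to the TCP.

```bash
cat > pl.py <<'E'
from h import *
import pickle,sys
from scipy.spatial.transform import Rotation as R
st=arm.state();T=st['ee_pos']
M=R.from_rotvec(st['tool_rot']).as_matrix()
for n in('side','top'):
    s=arm.snapshot(n);cv2.imwrite(f'pics/{sys.argv[1]}_{n}.png',cv2.resize(s['img'][80:280,260:460],None,fx=3,fy=3))
    ok=s['z_map']>0;vs,us=np.nonzero(ok);P=cloud(s,ok);h=cv2.cvtColor(s['img'],cv2.COLOR_BGR2HSV)[vs,us]
    q=P-T
    m=(h[:,0]>15)&(h[:,0]<32)&(h[:,1]>110)&(abs(q[:,0])<.035)&(q[:,1]>-.03)&(q[:,1]<.12)&(q[:,2]<.01)&(q[:,2]>-.045)
    q=q[m]
    if m.sum()<20: print(n,'few');continue
    A=np.c_[q[:,:2],np.ones(len(q))]
    for _ in range(3):
        c=np.linalg.lstsq(A,q[:,2],rcond=None)[0];e=abs(A@c-q[:,2]);k=e<.004;A=A[k];q=q[k]
    print(n,len(q),'slope x,y deg',np.degrees(c[:2]).round(2),'z at tcp',c[2].round(4),'min',np.percentile(q,2,axis=0).round(4),'max',np.percentile(q,98,axis=0).round(4),'max',q.max(0).round(4))
E
python3 pl.py a; python3 p.py
```

```text
side 272 slope x,y deg [-0.24 -0.9 ] z at tcp -0.011 min [-0.0296 -0.0175 -0.0148] max [ 0.0284  0.08   -0.0081] max [ 0.0309  0.0877 -0.0072]
top 382 slope x,y deg [ 0.38 -0.53] z at tcp -0.0125 min [-0.0306  0.0336 -0.0164] max [ 0.0262  0.1022 -0.0096] max [ 0.0268  0.1029 -0.0093]
5.325 [ 0.6077 -0.3606  0.217 ] x [-0.002  0.001 -1.   ] yaw y 0.66 j [-0.61  0.26  1.53  0.    1.36 -0.62] F [-0.8  0.8 -1.8] w 0.0592
```

```bash
python3 -m inch '[{"x":-0.2,"y":3,"z":0,"ax":0,"ay":0,"az":-1.3},{"x":-0.3,"y":4.5,"z":0,"ax":0,"ay":0,"az":-1.3},{"x":-0.3,"y":4.5,"z":-0.5,"ax":0,"ay":0,"az":0},{"x":-0.3,"y":4.5,"z":-0.5,"ax":0,"ay":0,"az":0},{"x":-0.2,"y":3,"z":-0.5,"ax":0,"ay":0,"az":0},{"x":0,"y":1.5,"z":0,"ax":0,"ay":0,"az":0},{"x":0,"y":0,"z":0,"ax":0,"ay":0,"az":0}]' - -; python3 p.py
```

```text
time_s: 6.2
ee_pos: [0.5905, -0.1445, 0.1965]
tool_rot: [1.231, 1.205, -1.239]
ft_force: [0.6, -0.2, -2.0]
grip_width: 0.059
6.2 [ 0.5905 -0.1445  0.1965] x [-0.011  0.004 -1.   ] yaw y -1.85 j [-0.33  0.06  1.78  0.    1.31 -0.3 ] F [ 0.6 -0.2 -2. ] w 0.059
```

```bash
python3 -m inch '[{"x":0.4,"y":1.6,"z":-0.3,"ax":0.5,"ay":-0.6,"az":-0.1},{"x":0,"y":0,"z":0,"ax":0,"ay":0,"az":0}]' - -; python3 p.py; python3 pl.py b
```

```text
time_s: 6.45
ee_pos: [0.5951, -0.1293, 0.1935]
tool_rot: [1.246, 1.201, -1.229]
ft_force: [-0.7, 0.3, -1.0]
grip_width: 0.0589
6.45 [ 0.5951 -0.1293  0.1935] x [ 0.001  0.013 -1.   ] yaw y -2.05 j [-0.31  0.06  1.78  0.01  1.3  -0.28] F [-0.7  0.3 -1. ] w 0.0589
side 206 slope x,y deg [ 0.51 -1.03] z at tcp -0.0108 min [-0.0271 -0.0156 -0.0149] max [ 0.0306  0.0986 -0.0077] max [ 0.034   0.104  -0.0074]
top 81 slope x,y deg [-0.18 -5.6 ] z at tcp -0.0066 min [-0.022   0.028  -0.0162] max [ 0.0278  0.085  -0.0073] max [ 0.0287  0.0897 -0.0068]
```

View pics/b_side.png

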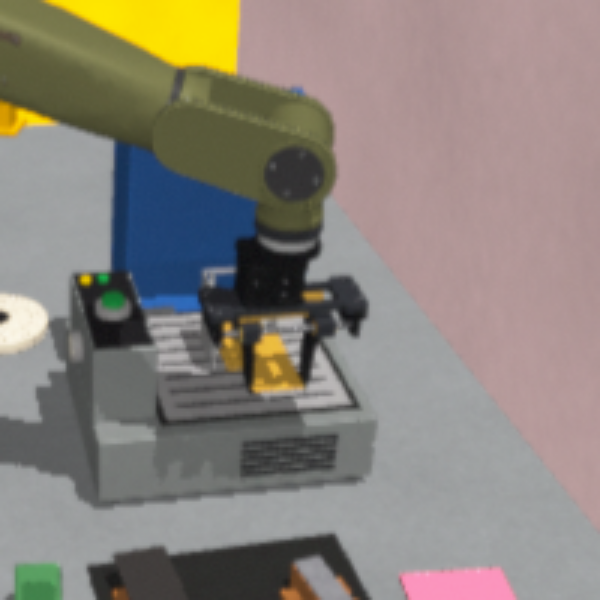

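View pics/b_top.png

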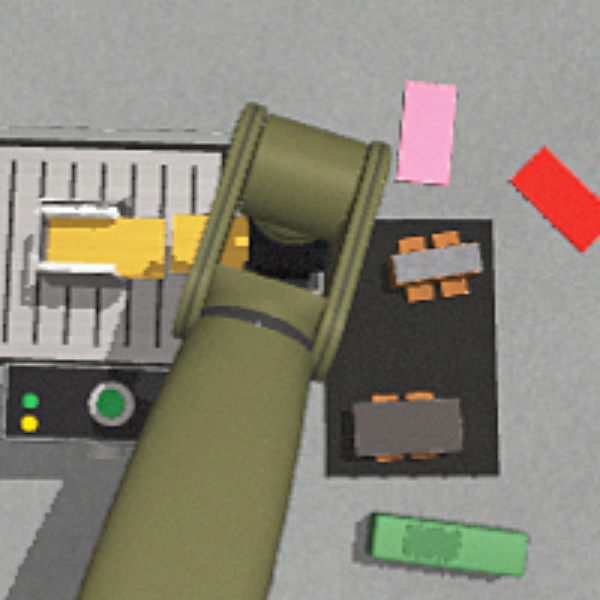

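```bash
python3 - <<'E'
from h import *
import pickle
s=arm.snapshot('top');pickle.dump(s,open('st.pkl','wb'))
h=cv2.cvtColor(s['img'],cv2.COLOR_BGR2HSV)
yel=(h[...,0]>15)&(h[...,0]<32)&(h[...,1]>90)
for u in range(275,336,4):
    r=np.nonzero(yel[140:185,u])[0]+140
    if len(r)<5: print(u,'-');continue
    z=.154 if u<315 else .180
    a=at_z(s,u,r.min()-.5,z);b=at_z(s,u,r.max()+.5,z);print(u,r.min(),r.max(),'x',a[0].round(4),b[0].round(4),'mid',((a+b)/2)[0].round(4),'y',a[1].round(3),'z',np.median(s['z_map'][r,u]).round(4))
for u in (280,288,294):
    print(u,[int(x) for x in s['img'][144:176,u].mean(1)])
b=s['img'][135:185,265:340];cv2.imwrite('pics/z1.png',cv2.resize(b,None,fx=10,fy=10,interpolation=cv2.INTER_CUBIC))
E
```

```text
275 -
279 152 167 x 0.6326 0.582 mid 0.6073 y 0.092 z 1.158
283 152 167 x 0.6324 0.5819 mid 0.6072 y 0.079 z 1.1571
287 153 167 x 0.6291 0.5818 mid 0.6055 y 0.067 z 1.156
291 153 167 x 0.629 0.5817 mid 0.6053 y 0.054 z 1.1574
295 153 167 x 0.6289 0.5816 mid 0.6052 y 0.042 z 1.1559
299 153 170 x 0.6287 0.5721 mid 0.6004 y 0.029 z 1.1554
303 152 172 x 0.6318 0.5657 mid 0.5987 y 0.017 z 1.156
307 153 172 x 0.6285 0.5656 mid 0.597 y 0.004 z 1.1559
311 153 172 x 0.6284 0.5655 mid 0.5969 y -0.008 z 1.155
315 -
319 151 170 x 0.6288 0.5674 mid 0.5981 y -0.034 z 1.126
323 151 172 x 0.6287 0.5612 mid 0.595 y -0.046 z 1.1252
327 152 159 x 0.6255 0.6009 mid 0.6132 y -0.058 z 1.1252
331 148 177 x 0.6378 0.5458 mid 0.5918 y -0.07 z 0.7747
335 149 181 x 0.6346 0.5335 mid 0.584 y -0.082 z 0.8369
280 [196, 196, 227, 28, 146, 255, 255, 145, 121, 113, 112, 109, 179, 169, 171, 167, 165, 164, 165, 169, 171, 166, 165, 203, 251, 227, 163, 64, 75, 79, 73, 103]
288 [202, 199, 196, 71, 230, 255, 253, 195, 139, 105, 110, 113, 180, 174, 169, 167, 167, 168, 168, 170, 173, 169, 166, 180, 250, 253, 227, 57, 77, 78, 75, 91]
294 [93, 88, 96, 135, 147, 181, 255, 181, 157, 107, 114, 112, 182, 173, 171, 170, 169, 168, 171, 171, 172, 168, 169, 183, 250, 254, 222, 45, 76, 79, 78, 82]
```

View pics/z1.png

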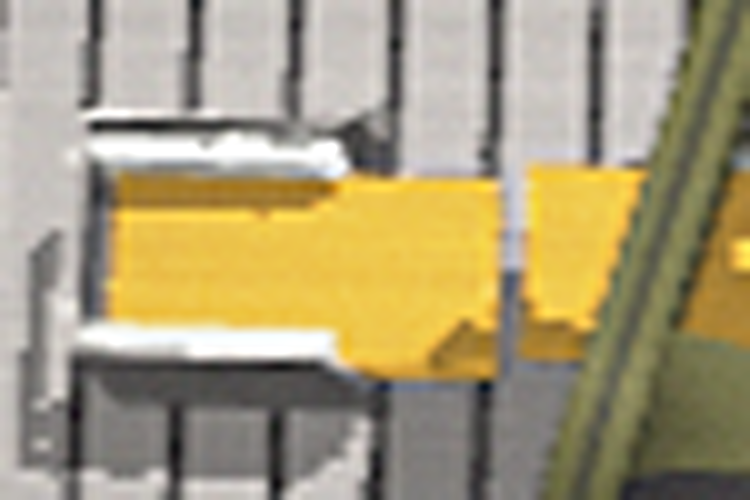

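```bash
python3 -m inch '[{"x":0.1,"y":1.5,"z":0,"ax":0,"ay":0,"az":0},{"x":0.1,"y":2,"z":0,"ax":0,"ay":0,"az":0},{"x":0,"y":1,"z":0,"ax":0,"ay":0,"az":0},{"x":0,"y":0,"z":0,"ax":0,"ay":0,"az":0}]' - -; python3 p.py
```

```text
time_s: 7.1
ee_pos: [0.5973, -0.082, 0.1942]
tool_rot: [1.246, 1.2, -1.229]
ft_force: [0.0, -1.1, -2.0]
grip_width: 0.0593
7.1 [ 0.5973 -0.082   0.1942] x [ 0.002  0.013 -1.   ] yaw y -2.1 j [-0.23  0.05  1.8   0.01  1.3  -0.2 ] F [ 0.  -1.1 -2. ] w 0.0593
```

```bash
python3 -m inch '[{"x":0,"y":1,"z":0,"ax":0,"ay":0,"az":0},{"x":0,"y":1,"z":0,"ax":0,"ay":0,"az":0},{"x":0,"y":1,"z":0,"ax":0,"ay":0,"az":0},{"x":0,"y":0,"z":0,"ax":0,"ay":0,"az":0}]' - -; python3 p.py
python3 - <<'E'
from h import *
for n in('side','top'):
    s=arm.snapshot(n);b=s['img'][135:235,265:365];cv2.imwrite(f'pics/c_{n}.png',cv2.resize(b,None,fx=6,fy=6,interpolation=cv2.INTER_CUBIC))
E
```

```text
time_s: 7.6
ee_pos: [0.5972, -0.0499, 0.1943]
tool_rot: [1.246, 1.2, -1.229]
ft_force: [-0.0, -0.2, -2.1]
grip_width: 0.0589
7.6 [ 0.5972 -0.0499  0.1943] x [ 0.002  0.013 -1.   ] yaw y -2.09 j [-0.18  0.04  1.81  0.01  1.3  -0.15] F [-0.  -0.2 -2.1] w 0.0589
```

View pics/c_side.png

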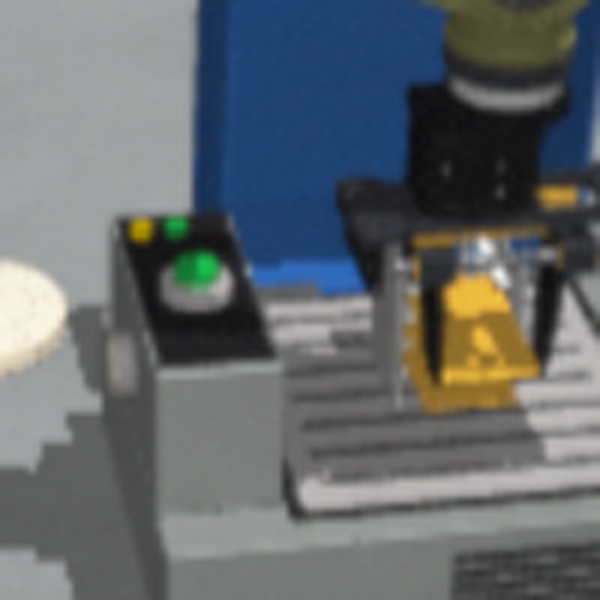

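View pics/c_top.png

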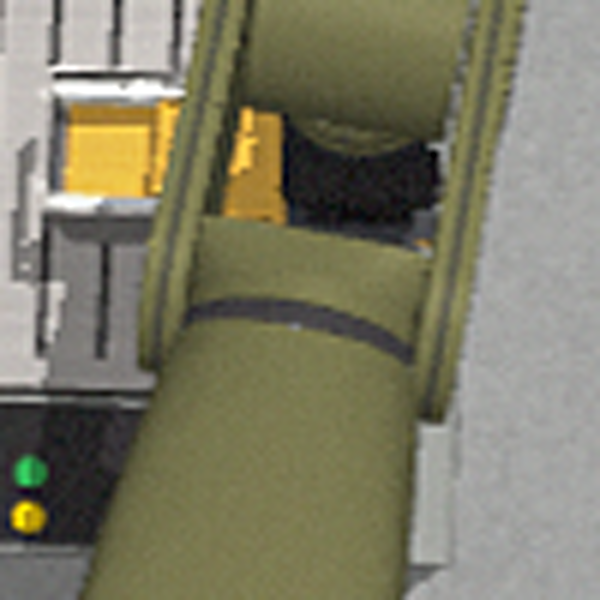

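```bash
python3 -m inch '[{"x":0,"y":1,"z":0,"ax":0,"ay":0,"az":0},{"x":0.1,"y":1,"z":0,"ax":0,"ay":0,"az":0},{"x":0,"y":1,"z":0,"ax":0,"ay":0,"az":0},{"x":0.1,"y":0.8,"z":0,"ax":0,"ay":0,"az":0},{"x":0,"y":0,"z":0,"ax":0,"ay":0,"az":0}]' - -; python3 p.py
```

```text
time_s: 8.32
ee_pos: [0.5994, -0.01, 0.1943]
tool_rot: [1.247, 1.199, -1.23]
ft_force: [0.1, -0.3, -2.6]
grip_width: 0.0592
8.325 [ 0.5994 -0.01    0.1943] x [ 0.002  0.013 -1.   ] yaw y -2.16 j [-0.11  0.04  1.81  0.01  1.29 -0.08] F [ 0.1 -0.3 -2.6] w 0.0592
```

```bash
python3 -m inch '[{"x":0,"y":0.4,"z":-0.4,"ax":0,"ay":0,"az":0},{"x":0,"y":0.4,"z":-0.2,"ax":0,"ay":0,"az":0},{"x":0,"y":0,"z":0,"ax":0,"ay":0,"az":0}]' - -; python3 p.py
```

```text
time_s: 8.7
ee_pos: [0.5993, -0.0017, 0.1875]
tool_rot: [1.247, 1.199, -1.23]
ft_force: [-1.0, 0.6, -1.6]
grip_width: 0.0594
8.7 [ 0.5993 -0.0017  0.1875] x [ 0.001  0.012 -1.   ] yaw y -2.17 j [-0.1   0.05  1.81  0.01  1.28 -0.06] F [-1.   0.6 -1.6] w 0.0594
```

```bash
python3 -m inch '[{"x":0,"y":0.3,"z":-0.1,"ax":0,"ay":0,"az":0},{"x":0,"y":0.3,"z":0,"ax":0,"ay":0,"az":0},{"x":0,"y":0,"z":0,"ax":0,"ay":0,"az":0}]' - -; python3 p.py
```

```text
time_s: 9.07
ee_pos: [0.5995, 0.0016, 0.1868]
tool_rot: [1.242, 1.194, -1.233]
ft_force: [0.3, 1.3, -2.0]
grip_width: 0.0592
9.075 [0.5995 0.0016 0.1868] x [ 0.002  0.006 -1.   ] yaw y -2.17 j [-0.09  0.05  1.81  0.01  1.28 -0.05] F [ 0.3  1.3 -2. ] w 0.0592
```

```bash
python3 -m inch '[{"x":0,"y":0.4,"z":0,"ax":0,"ay":0,"az":0}]' - -; python3 p.py;  python3 -m inch '[{"x":0,"y":0.4,"z":0,"ax":0,"ay":0,"az":0}]' - -; python3 p.py
```

```text
time_s: 9.2
ee_pos: [0.5998, 0.0024, 0.1871]
tool_rot: [1.236, 1.188, -1.235]
ft_force: [0.1, -17.3, -0.7]
grip_width: 0.0593
9.2 [0.5998 0.0024 0.1871] x [ 0.003 -0.002 -1.   ] yaw y -2.13 j [-0.08  0.05  1.81 -0.    1.28 -0.05] F [  0.1 -17.3  -0.7] w 0.0593
time_s: 9.32
ee_pos: [0.5999, 0.0025, 0.1875]
tool_rot: [1.229, 1.181, -1.239]
ft_force: [-1.0, -13.9, -0.8]
grip_width: 0.0594
9.325 [0.5999 0.0025 0.1875] x [ 0.003 -0.011 -1.   ] yaw y -2.1 j [-0.08  0.05  1.81 -0.01  1.28 -0.04] F [ -1.  -13.9  -0.8] w 0.0594
```

```bash
python3 -m inch '[{"x":0,"y":-0.1,"z":-0.1,"ax":0.9,"ay":0.2,"az":0},{"x":0,"y":0,"z":0,"ax":0,"ay":0,"az":0}]' - -; python3 p.py; python3 -m inch '[{"x":0,"y":0,"z":0,"ax":0,"ay":0,"az":0},{"x":0,"y":0,"z":0,"ax":0,"ay":0,"az":0},{"x":0,"y":0,"z":0,"ax":0,"ay":0,"az":0},{"x":0,"y":0,"z":0,"ax":0,"ay":0,"az":0}]' 1.0 -; python3 p.py
python3 - <<'E'
from h import *
for n in('side','top'):
    s=arm.snapshot(n);b=s['img'][135:235,265:365];cv2.imwrite(f'pics/d_{n}.png',cv2.resize(b,None,fx=6,fy=6,interpolation=cv2.INTER_CUBIC))
E
```

```text
time_s: 9.57
ee_pos: [0.6, 0.0013, 0.1867]
tool_rot: [1.241, 1.196, -1.235]
ft_force: [0.3, -0.0, -2.1]
grip_width: 0.0589
9.575 [0.6    0.0013 0.1867] x [-0.001  0.006 -1.   ] yaw y -2.17 j [-0.09  0.05  1.81  0.01  1.28 -0.05] F [ 0.3 -0.  -2.1] w 0.0589
time_s: 10.07
ee_pos: [0.601, 0.0028, 0.1884]
tool_rot: [1.243, 1.195, -1.231]
ft_force: [0.8, -0.2, 0.9]
grip_width: 0.0921
10.075 [0.601  0.0028 0.1884] x [ 0.003  0.007 -1.   ] yaw y -2.12 j [-0.09  0.05  1.81  0.01  1.28 -0.05] F [ 0.8 -0.2  0.9] w 0.0921
```

View pics/d_side.png

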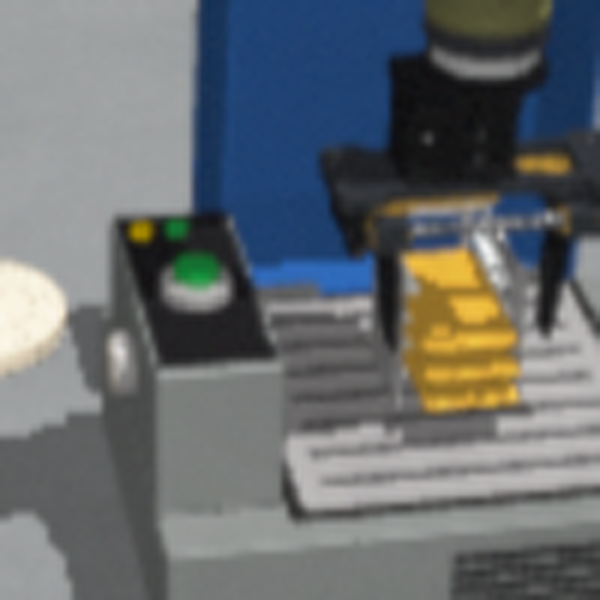

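```bash
python3 -m inch '[{"x":0,"y":0,"z":1.5,"ax":0,"ay":0,"az":0},{"x":0,"y":0,"z":4,"ax":0,"ay":0,"az":0},{"x":0,"y":-1,"z":5,"ax":0,"ay":0,"az":0},{"x":0,"y":-2,"z":5,"ax":0,"ay":0,"az":0},{"x":0,"y":-4,"z":5,"ax":0,"ay":0,"az":0},{"x":0,"y":-5,"z":5,"ax":0,"ay":0,"az":0},{"x":0,"y":0,"z":0,"ax":0,"ay":0,"az":0}]' 0.0 10; python3 p.py
cat > chk.py <<'E'
from h import *
import sys
t=np.radians(2.0);ex=np.array([np.cos(t),-np.sin(t)]);ey=np.array([np.sin(t),np.cos(t)])
for n in('side','top'):
    s=arm.snapshot(n);b=s['img'][85:235,240:390];cv2.imwrite(f'pics/{sys.argv[1]}_{n}.png',cv2.resize(b,None,fx=4,fy=4,interpolation=cv2.INTER_CUBIC))
    ok=s['z_map']>0;vs,us=np.nonzero(ok);P=cloud(s,ok);h=cv2.cvtColor(s['img'],cv2.COLOR_BGR2HSV)[vs,us]
    q=P[:,:2]-[.6,.042];X=q@ex;Y=q@ey;Z=P[:,2]
    yel=(h[:,0]>15)&(h[:,0]<32)&(h[:,1]>110)&(abs(X)<.045)&(abs(Y)<.1)
    k=yel&(Z>.168)&(Z<.182)
    if k.sum()>10:print(n,'plate3',k.sum(),'X',np.percentile(X[k],[1,99]).round(4),'Y',np.percentile(Y[k],[1,99]).round(4),'z',np.median(Z[k]).round(4))
    b=(h[:,0]>95)&(h[:,0]<125)&(h[:,1]>100)&(abs(X)<.15)&(Y>-.2)&(Z>.12)&(Z<.45)
    print(n,'blue',np.r_[X[b].min(),X[b].max(),Y[b].min(),Y[b].max(),Z[b].min(),Z[b].max()].round(3))
E
python3 chk.py e
```

```text
time_s: 11.05
ee_pos: [0.5982, -0.1102, 0.4478]
tool_rot: [1.242, 1.19, -1.227]
ft_force: [0.4, 0.6, 0.4]
grip_width: 0.0306
11.05 [ 0.5982 -0.1102  0.4478] x [ 0.008  0.005 -1.   ] yaw y -2.02 j [-0.27 -0.02  1.45  0.01  1.71 -0.24] F [0.4 0.6 0.4] w 0.0306
side plate3 231 X [-0.0274  0.0321] Y [-0.0591  0.0651] z 0.1739
side blue [-0.13   0.129 -0.168  0.273  0.12   0.449]
top plate3 494 X [-0.027   0.0287] Y [-0.032   0.0601] z 0.1739
top blue [-0.124  0.127  0.104  0.251  0.12   0.388]
```

View pics/e_side.png

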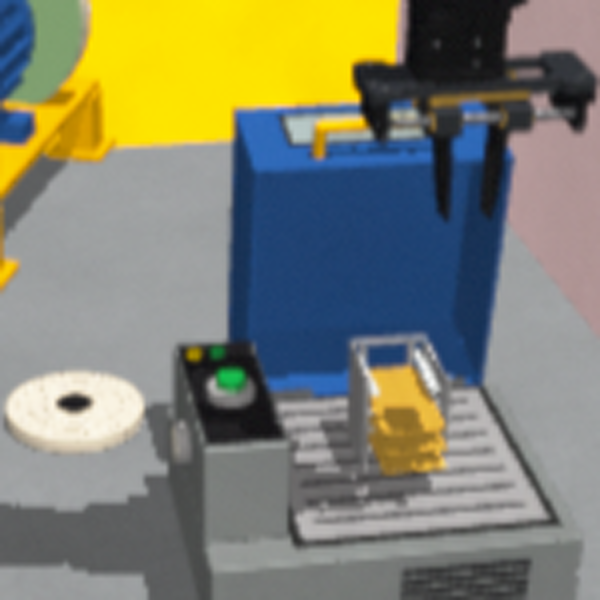

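View pics/e_top.png

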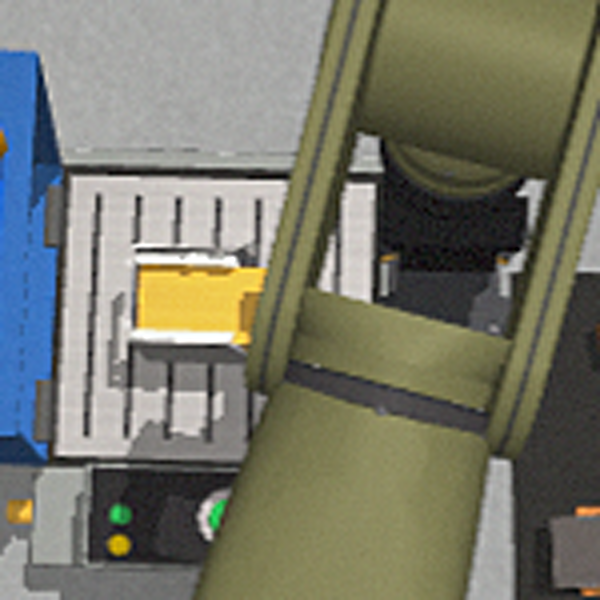

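```bash
python3 -m inch '[{"x":0.1,"y":3,"z":3,"ax":-2,"ay":0,"az":0},{"x":0.1,"y":5,"z":2,"ax":-4,"ay":0.2,"az":0},{"x":0.1,"y":5.5,"z":0,"ax":-4,"ay":0,"az":0},{"x":0.1,"y":5.5,"z":0,"ax":-4,"ay":0,"az":0},{"x":0.1,"y":5.5,"z":0,"ax":-4,"ay":0,"az":0},{"x":0.1,"y":5.5,"z":0,"ax":-4,"ay":0,"az":0},{"x":0.1,"y":5.5,"z":0,"ax":-4,"ay":0,"az":0},{"x":0.1,"y":5.5,"z":0,"ax":-4,"ay":0,"az":0}]' 0.0 10; python3 p.py
```

```text
time_s: 12.15
ee_pos: [0.598, 0.3186, 0.4768]
tool_rot: [0.819, 0.8, -1.448]
ft_force: [1.8, -0.3, 0.5]
grip_width: 0.0
12.15 [0.598  0.3186 0.4768] x [-0.021 -0.51  -0.86 ] yaw y -1.86 j [ 0.58  0.32  1.08 -0.48  2.02  0.46] F [ 1.8 -0.3  0.5] w 0.0
```

```bash
python3 -m inch '[{"x":0.6,"y":3,"z":0,"ax":-3,"ay":0,"az":0},{"x":0.5,"y":2,"z":-3,"ax":0,"ay":0,"az":0},{"x":0,"y":0,"z":-5,"ax":0,"ay":0,"az":0},{"x":0,"y":0,"z":-4,"ax":0,"ay":0,"az":0},{"x":0,"y":0,"z":0,"ax":0,"ay":0,"az":0}]' 0.0 10; python3 p.py; python3 chk.py f; python3 p.py
```

```text
time_s: 12.78
ee_pos: [0.6005, 0.3821, 0.3377]
tool_rot: [0.746, 0.769, -1.46]
ft_force: [-0.2, 0.2, 0.3]
grip_width: 0.0001
12.775 [0.6005 0.3821 0.3377] x [-0.027 -0.567 -0.824] yaw y -0.83 j [ 0.66  0.45  1.16 -0.48  1.91  0.59] F [-0.2  0.2  0.3] w 0.0001
side plate3 234 X [-0.0278  0.0318] Y [-0.061   0.0627] z 0.174
side blue [-0.131  0.13  -0.011  0.348  0.12   0.387]
top plate3 676 X [-0.0309  0.0281] Y [-0.0576  0.0596] z 0.1741
top blue [-0.124  0.127  0.104  0.411  0.12   0.442]
12.875 [0.6019 0.3823 0.3435] x [-0.022 -0.563 -0.826] yaw y -0.87 j [ 0.66  0.45  1.15 -0.48  1.91  0.59] F [-0.1 -0.4  0.7] w 0.0007
```

View pics/f_side.png

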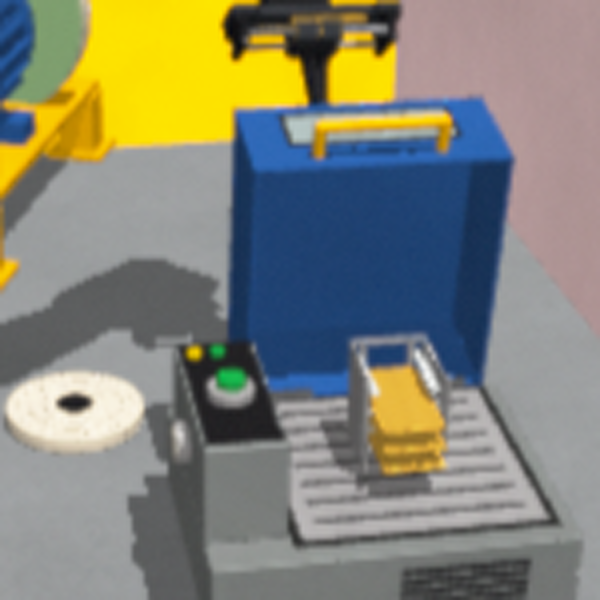

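View pics/f_top.png

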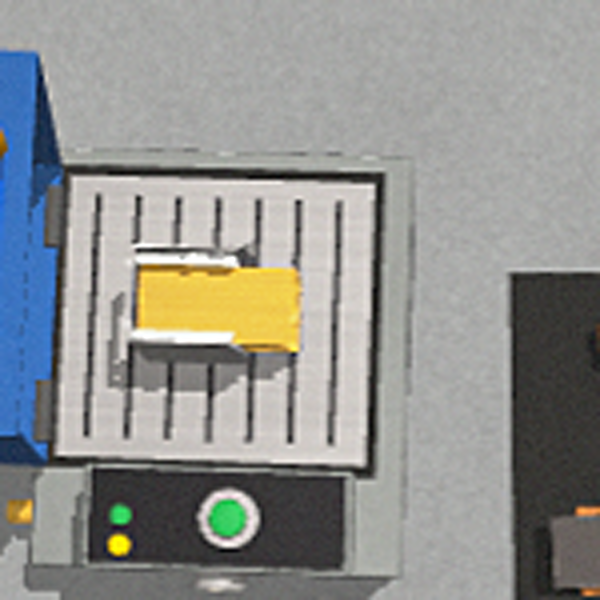

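```bash
python3 -m inch '[{"x":0.3,"y":-3.5,"z":-0.5,"ax":0,"ay":0,"az":-0.8},{"x":0.3,"y":-3.3,"z":0,"ax":0,"ay":0,"az":0},{"x":0,"y":-0.8,"z":0,"ax":0,"ay":0,"az":0},{"x":0,"y":0,"z":0,"ax":0,"ay":0,"az":0}]' 0.0 10; python3 p.py
```

```text
time_s: 13.38
ee_pos: [0.6092, 0.307, 0.3498]
tool_rot: [0.777, 0.759, -1.458]
ft_force: [0.1, -0.2, 0.5]
grip_width: 0.0005
13.375 [0.6092 0.307  0.3498] x [-0.017 -0.555 -0.831] yaw y -1.6 j [ 0.57  0.35  1.27 -0.5   1.85  0.54] F [ 0.1 -0.2  0.5] w 0.0005
```

```bash
python3 -m inch '[{"x":0,"y":0,"z":-1.3,"ax":0,"ay":0,"az":-0.4},{"x":0,"y":-1,"z":0,"ax":0,"ay":0,"az":0},{"x":0,"y":-1,"z":0,"ax":0,"ay":0,"az":0}]' 0.0 10; python3 p.py;python3 -m inch '[{"x":0,"y":-1.2,"z":0,"ax":0,"ay":0,"az":0}]' 0.0 10; python3 p.py
```

```text
time_s: 13.75
ee_pos: [0.6091, 0.2921, 0.3375]
tool_rot: [0.787, 0.763, -1.455]
ft_force: [-1.2, 21.8, 13.1]
grip_width: 0.0003
13.75 [0.6091 0.2921 0.3375] x [-0.015 -0.547 -0.837] yaw y -1.67 j [ 0.55  0.33  1.31 -0.49  1.81  0.54] F [-1.2 21.8 13.1] w 0.0003
time_s: 13.88
ee_pos: [0.6087, 0.2848, 0.3403]
tool_rot: [0.796, 0.771, -1.445]
ft_force: [-3.3, 19.0, 12.7]
grip_width: 0.0004
13.875 [0.6087 0.2848 0.3403] x [-0.009 -0.538 -0.843] yaw y -1.39 j [ 0.54  0.31  1.33 -0.49  1.8   0.53] F [-3.3 19.  12.7] w 0.0004
```

```bash
python3 -m inch '[{"x":0,"y":-1.5,"z":0,"ax":-0.6,"ay":0,"az":-0.2},{"x":0,"y":-1.5,"z":0,"ax":-0.6,"ay":0,"az":-0.2},{"x":0,"y":-1.5,"z":0,"ax":-0.6,"ay":0,"az":-0.2},{"x":0,"y":-1.5,"z":0,"ax":-0.6,"ay":0,"az":0}]' 0.0 10; python3 p.py
```

```text
time_s: 14.38
ee_pos: [0.6068, 0.2417, 0.3513]
tool_rot: [0.799, 0.76, -1.432]
ft_force: [-2.9, 13.6, 6.1]
grip_width: 0.0006
14.375 [0.6068 0.2417 0.3513] x [ 0.007 -0.541 -0.841] yaw y -0.92 j [ 0.5   0.24  1.39 -0.51  1.77  0.48] F [-2.9 13.6  6.1] w 0.0006
```

```bash
python3 -m inch '[{"x":0,"y":-1.7,"z":-0.2,"ax":-0.4,"ay":0.2,"az":-0.3},{"x":0,"y":-1.7,"z":-0.2,"ax":-0.4,"ay":0.2,"az":-0.3},{"x":0,"y":-1.7,"z":-0.2,"ax":-0.4,"ay":0.2,"az":-0.3},{"x":0,"y":-1.7,"z":-0.3,"ax":-0.4,"ay":0.2,"az":-0.3}]' 0.0 10; python3 p.py
```

```text
time_s: 14.88
ee_pos: [0.6047, 0.1853, 0.3532]
tool_rot: [0.801, 0.759, -1.442]
ft_force: [-2.1, 11.6, 6.8]
grip_width: 0.0002
14.875 [0.6047 0.1853 0.3532] x [-0.    -0.542 -0.841] yaw y -1.44 j [ 0.43  0.18  1.46 -0.52  1.74  0.43] F [-2.1 11.6  6.8] w 0.0002
```

```bash
python3 -m inch '[{"x":0,"y":-1.6,"z":-0.5,"ax":-0.3,"ay":0,"az":-0.2},{"x":0,"y":-1.6,"z":-0.7,"ax":-0.3,"ay":0,"az":-0.2},{"x":0,"y":-1.5,"z":-0.8,"ax":-0.3,"ay":0,"az":-0.2},{"x":0,"y":-1.5,"z":-0.9,"ax":-0.3,"ay":0,"az":-0.2}]' 0.0 10; python3 p.py; python3 chk.py g
```

```text
time_s: 15.38
ee_pos: [0.6026, 0.1271, 0.3407]
tool_rot: [0.806, 0.734, -1.452]
ft_force: [-5.7, 5.1, 10.9]
grip_width: 0.0004
15.375 [0.6026 0.1271 0.3407] x [ 0.003 -0.553 -0.833] yaw y -2.24 j [ 0.35  0.12  1.55 -0.55  1.67  0.4 ] F [-5.7  5.1 10.9] w 0.0004
side plate3 230 X [-0.0284  0.0307] Y [-0.0589  0.059 ] z 0.1739
side blue [-0.132  0.13  -0.072  0.198  0.12   0.372]
top blue [-0.125  0.126 -0.06   0.221  0.143  0.447]
```

View pics/g_side.png

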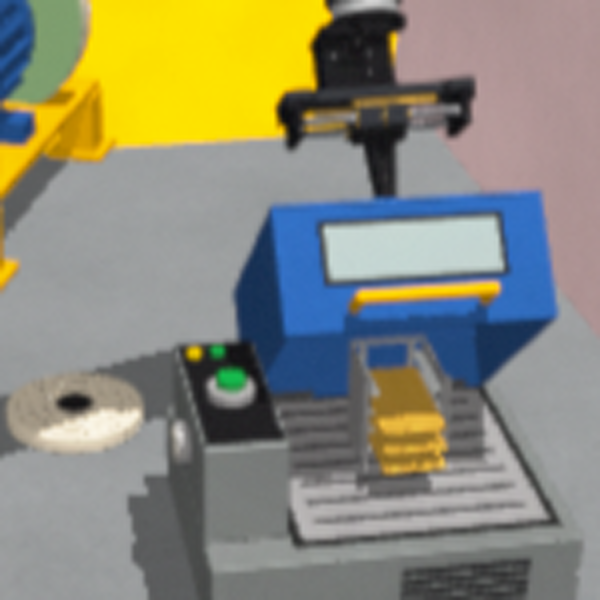

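```bash
python3 -m inch '[{"x":0,"y":-1.3,"z":-1,"ax":-0.2,"ay":0,"az":0},{"x":-0.1,"y":-1.2,"z":-1.1,"ax":-0.2,"ay":0,"az":0},{"x":0,"y":-1.1,"z":-1.2,"ax":-0.2,"ay":0,"az":0},{"x":-0.1,"y":-1.1,"z":-1.2,"ax":-0.2,"ay":0,"az":0}]' 0.0 10; python3 p.py
```

```text
time_s: 15.98
ee_pos: [0.6013, 0.0763, 0.3157]
tool_rot: [0.802, 0.698, -1.453]
ft_force: [-3.1, 0.5, 11.9]
grip_width: 0.0004
15.975 [0.6013 0.0763 0.3157] x [ 0.016 -0.574 -0.819] yaw y -2.5 j [ 0.29  0.09  1.64 -0.59  1.59  0.39] F [-3.1  0.5 11.9] w 0.0004
```

```bash
python3 -m inch '[{"x":0,"y":-0.9,"z":-1.2,"ax":0.2,"ay":-0.2,"az":0},{"x":0,"y":-0.9,"z":-1.2,"ax":0.2,"ay":-0.2,"az":0},{"x":0,"y":-0.8,"z":-1.2,"ax":0,"ay":-0.2,"az":0},{"x":0,"y":-0.6,"z":-1.1,"ax":0,"ay":0,"az":0}]' 0.0 10; python3 p.py; python3 chk.py i
```

```text
time_s: 16.48
ee_pos: [0.6004, 0.0381, 0.2864]
tool_rot: [0.814, 0.671, -1.453]
ft_force: [-5.2, -2.2, 11.1]
grip_width: 0.0001
16.475 [0.6004 0.0381 0.2864] x [ 0.029 -0.582 -0.813] yaw y -3.01 j [ 0.24  0.07  1.71 -0.61  1.51  0.39] F [-5.2 -2.2 11.1] w 0.0001
side blue [-0.124  0.129 -0.125  0.178  0.169  0.302]
top blue [-0.125  0.126 -0.12   0.17   0.121  0.438]
```

View pics/i_side.png

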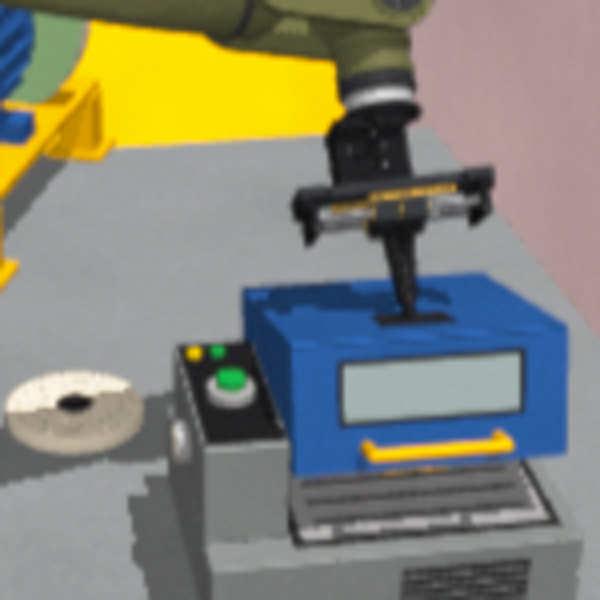

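```bash
python3 -m inch '[{"x":0,"y":-0.7,"z":-1.1,"ax":0.3,"ay":-0.6,"az":0.2},{"x":0,"y":-0.6,"z":-1.1,"ax":0.3,"ay":-0.4,"az":0},{"x":0,"y":-0.5,"z":-1,"ax":0.2,"ay":0,"az":0},{"x":0,"y":-0.4,"z":-1,"ax":0,"ay":0,"az":0}]' 0.0 10; python3 p.py
```

```text
time_s: 17.08
ee_pos: [0.5998, 0.011, 0.2541]
tool_rot: [0.832, 0.654, -1.443]
ft_force: [-3.4, -2.3, 7.8]
grip_width: 0.0
17.075 [0.5998 0.011  0.2541] x [ 0.046 -0.581 -0.813] yaw y -3.15 j [ 0.19  0.06  1.77 -0.62  1.43  0.41] F [-3.4 -2.3  7.8] w 0.0
```

```bash
python3 -m inch '[{"x":0,"y":-0.2,"z":-0.7,"ax":0,"ay":-0.4,"az":0},{"x":0,"y":-0.1,"z":-0.7,"ax":0,"ay":0,"az":0},{"x":0,"y":0,"z":-0.7,"ax":0,"ay":0,"az":0}]' 0.0 10; python3 p.py
```

```text
time_s: 17.45
ee_pos: [0.5992, 0.0025, 0.2408]
tool_rot: [0.829, 0.633, -1.447]
ft_force: [-4.8, -2.4, 11.9]
grip_width: 0.0004
17.45 [0.5992 0.0025 0.2408] x [ 0.051 -0.593 -0.804] yaw y -3.38 j [ 0.19  0.07  1.79 -0.64  1.4   0.43] F [-4.8 -2.4 11.9] w 0.0004
```

```bash
python3 -m inch '[{"x":0,"y":0,"z":-0.6,"ax":0.2,"ay":-0.3,"az":0}]' 0.0 10; python3 p.py; python3 -m inch '[{"x":0,"y":0,"z":-0.6,"ax":0.2,"ay":-0.3,"az":0}]' 0.0 10; python3 p.py; python3 chk.py k
```

```text
time_s: 17.58
ee_pos: [0.5992, 0.0011, 0.2389]
tool_rot: [0.834, 0.626, -1.446]
ft_force: [-7.6, 3.9, 14.8]
grip_width: 0.0003
17.575 [0.5992 0.0011 0.2389] x [ 0.055 -0.594 -0.803] yaw y -3.53 j [ 0.18  0.06  1.8  -0.65  1.39  0.44] F [-7.6  3.9 14.8] w 0.0003
time_s: 17.7
ee_pos: [0.5991, 0.0003, 0.2378]
tool_rot: [0.84, 0.619, -1.445]
ft_force: [-9.2, 4.7, 17.5]
grip_width: 0.0008
17.7 [5.991e-01 3.000e-04 2.378e-01] x [ 0.059 -0.594 -0.802] yaw y -3.69 j [ 0.18  0.06  1.8  -0.65  1.39  0.45] F [-9.2  4.7 17.5] w 0.0008
side blue [-0.123  0.13  -0.138  0.142  0.12   0.307]
top blue [-0.125  0.127 -0.129  0.14   0.124  0.405]
```

View pics/k_side.png

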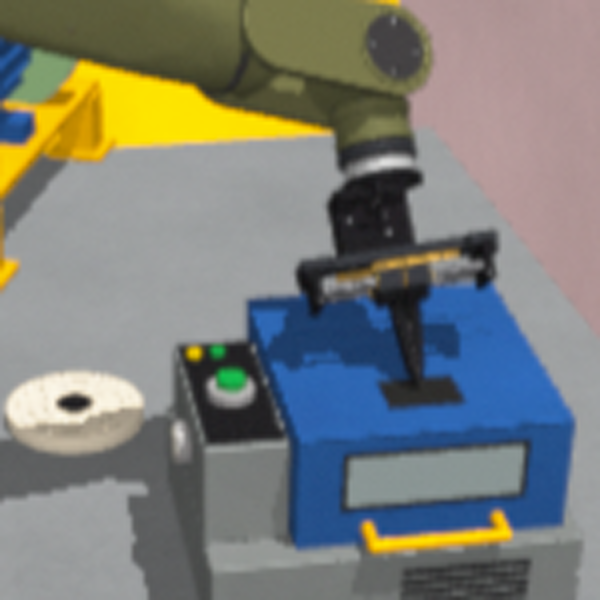

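```bash
cat > cov.py <<'E'
from h import *
t=np.radians(2.0);ex=np.array([np.cos(t),-np.sin(t)]);ey=np.array([np.sin(t),np.cos(t)])
for n in('side','top'):
    s=arm.snapshot(n);ok=s['z_map']>0;vs,us=np.nonzero(ok);P=cloud(s,ok);h=cv2.cvtColor(s['img'],cv2.COLOR_BGR2HSV)[vs,us]
    q=P[:,:2]-[.6,.042];X=q@ex;Y=q@ey;Z=P[:,2]
    b=(h[:,0]>95)&(h[:,0]<125)&(h[:,1]>100)&(abs(X)<.115)&(Y>-.105)&(Y<.13)&(Z>.2)&(Z<.25)
    A=np.c_[Y[b],np.ones(b.sum())];c=np.linalg.lstsq(A,Z[b],rcond=None)[0]
    print(n,b.sum(),'theta',-c[0].round(4),'z front/rear',(c[1]-.118*c[0]).round(4),(c[1]+.15*c[0]).round(4))
E
python3 cov.py
```

```text
side 1591 theta -0.0158 z front/rear 0.216 0.2202
top 2776 theta -0.0175 z front/rear 0.2154 0.2201
```

```bash
python3 -m inch '[{"x":0,"y":0,"z":2,"ax":0,"ay":0,"az":0},{"x":0,"y":1,"z":4,"ax":9,"ay":0.9,"az":0},{"x":-4,"y":0,"z":2,"ax":9,"ay":0.9,"az":0},{"x":-4.5,"y":0,"z":0,"ax":9,"ay":0.9,"az":0.5},{"x":-4.5,"y":1,"z":0,"ax":9,"ay":0.9,"az":0.5},{"x":-3,"y":1,"z":0,"ax":0,"ay":0,"az":0},{"x":0,"y":0,"z":0,"ax":0,"ay":0,"az":0}]' 0.0 10; python3 p.py; python3 cov.py
python3 - <<'E'
from h import *
for n in('side','top'):
    s=arm.snapshot(n)
    r=arm.pinpoint('start_top',s)[:2];print(n,[(x['score'],np.round(x['point'],1),np.round(at_z(s,*x['point'],.218),4)) for x in r])
    h=cv2.cvtColor(s['img'],cv2.COLOR_BGR2HSV);vs,us=np.nonzero(s['z_map']>0);P=cloud(s,s['z_map']>0);hh=h[vs,us]
    g=(hh[:,0]>50)&(hh[:,0]<85)&(hh[:,1]>120)&(abs(P[:,0]-.435)<.03)&(abs(P[:,1]-.032)<.03)&(P[:,2]>.21)&(P[:,2]<.23)
    if g.sum(): print(n,g.sum(),P[g].mean(0).round(4),P[g].min(0).round(4),P[g].max(0).round(4))
E
```

```text
time_s: 18.77
ee_pos: [0.4356, 0.0307, 0.3271]
tool_rot: [1.282, 1.166, -1.251]
ft_force: [0.8, -0.3, -0.4]
grip_width: 0.001
18.775 [0.4356 0.0307 0.3271] x [ 0.016  0.009 -1.   ] yaw y -4.54 j [-0.06 -0.42  1.98  0.01  1.57  0.02] F [ 0.8 -0.3 -0.4] w 0.001
side 1769 theta -0.0186 z front/rear 0.2154 0.2204
top 4742 theta -0.0178 z front/rear 0.2154 0.2202
side [(0.36, array([295.8, 176.7]), array([0.436 , 0.0555, 0.218 ]))]
side 28 [0.4364 0.0282 0.2206] [0.4239 0.0163 0.2152] [0.4496 0.0462 0.2251]
top []
```

```bash
python3 -m inch '[{"x":0,"y":0.1,"z":-3,"ax":-0.5,"ay":0.9,"az":0},{"x":0,"y":0,"z":-2.5,"ax":0,"ay":0,"az":0},{"x":0,"y":0,"z":-1.8,"ax":0,"ay":0,"az":0},{"x":0,"y":0,"z":0,"ax":0,"ay":0,"az":0}]' 0.0 10; python3 p.py
```

```text
time_s: 19.58
ee_pos: [0.4388, 0.0323, 0.2494]
tool_rot: [1.262, 1.176, -1.271]
ft_force: [-0.6, 0.0, 0.4]
grip_width: 0.0007
19.575 [0.4388 0.0323 0.2494] x [-0.007 -0.    -1.   ] yaw y -4.43 j [-0.05 -0.37  2.07 -0.    1.45  0.03] F [-0.6  0.   0.4] w 0.0007
```

```bash
python3 -m inch '[{"x":-0.3,"y":0,"z":-0.9,"ax":0,"ay":-0.4,"az":0},{"x":0,"y":0,"z":-0.5,"ax":0,"ay":0,"az":0}]' 0.0 10; python3 p.py; python3 -m inch '[{"x":0,"y":0,"z":-0.5,"ax":0,"ay":0,"az":0}]' 0.0 10; python3 p.py; python3 -m inch '[{"x":0,"y":0,"z":-0.5,"ax":0,"ay":0,"az":0}]' 0.0 10; python3 p.py
```

```text
time_s: 19.82
ee_pos: [0.4365, 0.0323, 0.237]
tool_rot: [1.267, 1.169, -1.264]
ft_force: [-3.0, 0.1, 3.7]
grip_width: 0.0001
19.825 [0.4365 0.0323 0.237 ] x [ 0.003 -0.    -1.   ] yaw y -4.43 j [-0.05 -0.38  2.1  -0.    1.42  0.03] F [-3.   0.1  3.7] w 0.0001
time_s: 19.95
ee_pos: [0.4367, 0.0323, 0.2349]
tool_rot: [1.267, 1.169, -1.263]
ft_force: [-10.0, 0.7, 22.3]
grip_width: 0.0004
19.95 [0.4367 0.0323 0.2349] x [ 0.004 -0.    -1.   ] yaw y -4.42 j [-0.05 -0.38  2.1  -0.    1.41  0.03] F [-10.    0.7  22.3] w 0.0004
time_s: 20.08
ee_pos: [0.4368, 0.0323, 0.2349]
tool_rot: [1.268, 1.168, -1.262]
ft_force: [-13.4, 0.1, 24.9]
grip_width: 0.0008
20.075 [0.4368 0.0323 0.2349] x [ 0.005 -0.001 -1.   ] yaw y -4.42 j [-0.05 -0.38  2.1  -0.    1.41  0.03] F [-13.4   0.1  24.9] w 0.0008
```

```bash
python3 - <<'E'
from h import *
for n in('side','top'):
    s=arm.snapshot(n);b=s['img'][120:220,250:350];cv2.imwrite(f'pics/m_{n}.png',cv2.resize(b,None,fx=6,fy=6,interpolation=cv2.INTER_CUBIC))
E
python3 p.py
```

```text
20.175 [0.4368 0.0323 0.235 ] x [ 0.005 -0.001 -1.   ] yaw y -4.41 j [-0.05 -0.38  2.1  -0.    1.41  0.03] F [-11.7   0.4  19.4] w 0.0005
```

View pics/m_side.png

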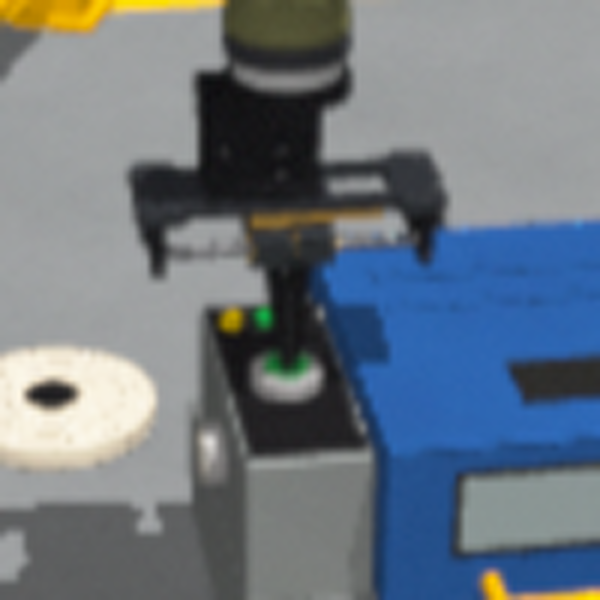

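```bash
python3 - <<'E'
from h import *
import pickle
S=pickle.load(open('s0.pkl','rb'))
def prof(s,n):
    h=cv2.cvtColor(s['img'],cv2.COLOR_BGR2HSV);ok=s['z_map']>0;vs,us=np.nonzero(ok);P=cloud(s,ok);hh=h[vs,us]
    d=np.hypot(P[:,0]-.435,P[:,1]-.032);g=(hh[:,0]>50)&(hh[:,0]<85)&(hh[:,1]>120)
    w=(hh[:,1]<60)&(hh[:,2]>110)
    for nm,m in(('green',g&(d<.03)&(P[:,2]<.24)),('ring',w&(d<.03)&(P[:,2]<.24))):
        if m.sum():print(n,nm,m.sum(),np.percentile(P[m][:,2],[5,25,50,75,95]).round(4),'ctr',P[m].mean(0).round(4),'d',np.percentile(d[m],[5,95]).round(4))
for n in S: prof(S[n],n+'0')
prof(arm.snapshot('side'),'now')
E
```

```text
side0 green 27 [0.2175 0.2195 0.2212 0.2227 0.225 ] ctr [0.4363 0.028  0.2211] d [0.0031 0.015 ]
side0 ring 46 [0.2047 0.2084 0.2104 0.2122 0.2151] ctr [0.4349 0.0202 0.2101] d [0.0109 0.0249]
top0 green 63 [0.2182 0.2205 0.2218 0.2233 0.2253] ctr [0.4342 0.0314 0.2217] d [0.0033 0.013 ]
top0 ring 112 [0.2016 0.2105 0.2121 0.2133 0.2177] ctr [0.4345 0.0304 0.2117] d [0.0144 0.0224]
now green 11 [0.2118 0.2157 0.2181 0.2188 0.2213] ctr [0.4359 0.028  0.2172] d [0.0057 0.0197]
now ring 40 [0.2048 0.2098 0.2113 0.2133 0.2151] ctr [0.4352 0.0163 0.211 ] d [0.0122 0.0275]
```

```bash
python3 -m inch '[{"x":0,"y":0,"z":1,"ax":0,"ay":0,"az":0},{"x":-0.2,"y":-0.1,"z":0.3,"ax":0,"ay":0.3,"az":0},{"x":0,"y":0,"z":0,"ax":0,"ay":0,"az":0}]' 0.0 10; python3 p.py; python3 -m inch '[{"x":0,"y":0,"z":-0.7,"ax":0,"ay":0,"az":0},{"x":0,"y":0,"z":-0.4,"ax":0,"ay":0,"az":0}]' 0.0 10;  python3 -m inch '[{"x":0,"y":0,"z":-0.2,"ax":0,"ay":0,"az":0}]' 0.0 10;python3 -m inch '[{"x":0,"y":0,"z":-0.2,"ax":0,"ay":0,"az":0}]' 0.0 10;python3 -m inch '[{"x":0,"y":0,"z":-0.2,"ax":0,"ay":0,"az":0}]' 0.0 10
```

```text
time_s: 20.6
ee_pos: [0.4356, 0.0311, 0.2503]
tool_rot: [1.267, 1.168, -1.263]
ft_force: [0.4, -1.0, 0.2]
grip_width: 0.0003
20.6 [0.4356 0.0311 0.2503] x [ 0.004 -0.001 -1.   ] yaw y -4.41 j [-0.05 -0.39  2.08 -0.    1.44  0.03] F [ 0.4 -1.   0.2] w 0.0003
time_s: 20.85
ee_pos: [0.4354, 0.0311, 0.2379]
tool_rot: [1.267, 1.169, -1.264]
ft_force: [-0.1, 0.5, 3.8]
grip_width: 0.0002
time_s: 20.98
ee_pos: [0.4354, 0.0311, 0.2357]
tool_rot: [1.267, 1.169, -1.264]
ft_force: [-0.3, 0.2, 4.7]
grip_width: 0.0005
time_s: 21.1
ee_pos: [0.4355, 0.0311, 0.2351]
tool_rot: [1.267, 1.169, -1.264]
ft_force: [-5.2, -0.3, 15.2]
grip_width: 0.0004
time_s: 21.22
ee_pos: [0.4355, 0.0311, 0.2351]
tool_rot: [1.266, 1.169, -1.264]
ft_force: [-5.4, 1.4, 12.8]
grip_width: 0.0004
```

```bash
python3 -m inch '[{"x":0,"y":0,"z":2,"ax":0,"ay":0,"az":0},{"x":0,"y":0,"z":5,"ax":0,"ay":0,"az":0},{"x":0,"y":-4,"z":4,"ax":0,"ay":0,"az":0},{"x":0,"y":-5,"z":0,"ax":0,"ay":0,"az":0},{"x":0,"y":-5,"z":0,"ax":0,"ay":0,"az":0},{"x":0,"y":-5,"z":0,"ax":0,"ay":0,"az":0},{"x":0,"y":-3,"z":0,"ax":0,"ay":0,"az":0},{"x":0,"y":0,"z":0,"ax":0,"ay":0,"az":0}]' 0.0 10; python3 p.py; python3 cov.py
python3 - <<'E'
from h import *
for n in('side','top'):
    s=arm.snapshot(n);cv2.imwrite(f'pics/n_{n}.png',s['img'])
    h=cv2.cvtColor(s['img'],cv2.COLOR_BGR2HSV);ok=s['z_map']>0;vs,us=np.nonzero(ok);P=cloud(s,ok);hh=h[vs,us]
    d=np.hypot(P[:,0]-.435,P[:,1]-.032);m=(hh[:,0]>50)&(hh[:,0]<85)&(hh[:,1]>120)&(d<.03)
    if m.sum():print(n,'green z',m.sum(),np.median(P[m][:,2]).round(4))
E
```

```text
time_s: 22.22
ee_pos: [0.4331, -0.1947, 0.3437]
tool_rot: [1.262, 1.175, -1.265]
ft_force: [0.2, 1.1, 0.2]
grip_width: 0.0007
22.225 [ 0.4331 -0.1947  0.3437] x [-0.002 -0.    -1.   ] yaw y -4.23 j [-0.53 -0.32  1.88 -0.    1.58 -0.46] F [0.2 1.1 0.2] w 0.0007
side 1483 theta -0.0183 z front/rear 0.2155 0.2204
top 5756 theta -0.018 z front/rear 0.2154 0.2202
side green z 26 0.2219
top green z 63 0.2222
```

View pics/n_side.png

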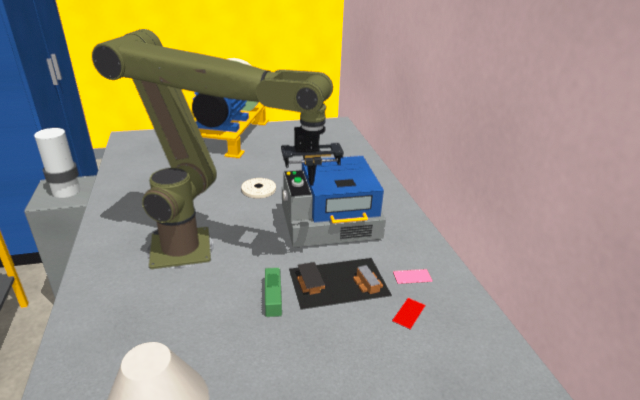

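View pics/n_top.png

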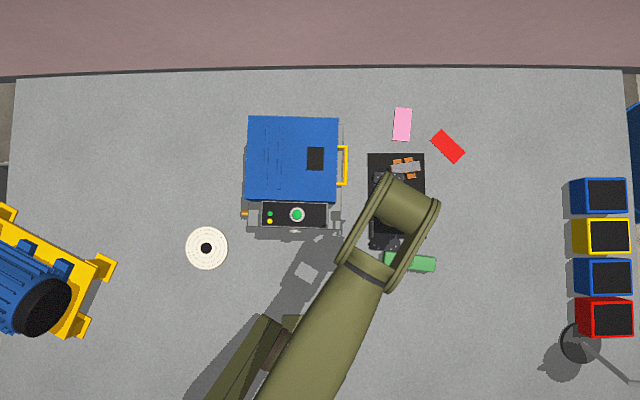

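```bash
python3 -c "
from station import arm
print(arm.close_job())"
```

```text
the job is handed in; nothing more can be done
None
```

The brass plate is in the third slot, the cover is shut and the start button has been pressed. I handed the job in at about 22 s of the 67 s allowed. I got no verdict back.

- **Plate:** I gripped it by its long edges near the front end and slid it in until it pushed back with about 17 N at the back stop. With the robot clear and the cover open, the cameras put it 1–2 mm from the slot centre, with its top at z 174 mm as expected. Once the cover was shut, the plate could no longer be seen.
- **Cover:** I pushed it down at roughly 0.4–0.6 rad/s, slower near the end. It stopped against a firm 17 N and stayed put after I let go. The fitted panel angle came out slightly negative, about -0.018 rad in both views. I took that as calibration tilt, because the front edge stands lower than nominal rather than higher.
- **Button:** I pressed it twice. On the second press the force rose to about 5 N and then met a hard stop. Afterwards its top was back at its starting height, about 222 mm in the cameras. That is 4 mm above the nominal 218 mm, and I did not explain the difference. The force rise and hard stop suggest it went fully in.
- **Other items:** In the last pictures the dark plate, compound bar and buff looked to be where they started. The arm partly hid the dark plate and the bar in the top view, and I did not measure any of them. I saw no movement of the two loaded plates up to the point the cover hid them. The robot ended clear of everything.

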